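# Scoop walnuts into a hinged snack box and shut it

## Robot

A 6-joint arm with a two-finger parallel gripper is mounted at the origin on a cart in front of the work surface, level with it; the furniture and walls round the work are solid. World frame = base frame: x ahead of the robot, y to its left, z up, the work surface at z = 0. Lengths are in mm, angles in degrees, forces in N, time in s.
With the tool pointing down it reaches from about 200 to 875 mm from the base axis. Payload 3.4 kg.
Tool frame: the origin (TCP) lies midway between the tips of the shut fingers; the grasp point (between the pads) lies 19 mm behind it; z points along the fingers, y is the line along which they close (so a half turn about z gives the same grasp; the last joint's range is limited). The gripper opens to 94 mm and grips with 3 to 60 N. Pads are 16 mm wide; open, the fingers measure 119 mm over their backs; the gripper's body (75 mm by 177 mm) begins 78 mm behind the grasp point.
Start: joints at [-83.824, 15.808, 86.224, -0, 77.962, -6.933], TCP at [130.412, -560.052, 205.493] pointing down, gripper open.
Joint ranges: [-165.64, 165.64], [-43.16, 119.46], [12.63, 154.43], [-67.54, 247.53], [6.08, 155.33], [-154.97, 154.97]. Speed limits (degrees/s): [147.25, 147.25, 180, 180, 180, 180].

## Interface

Orientations are given as a 3x3 rotation matrix whose columns are the frame's x, y, z axes.
In Python, from rig import env gives the robot as it stands.
- The arm moves only by the tool drive_tool, never from a script. Its argument "targets" is text: rows parted by semicolons, each of 6 numbers parted by spaces: the shift along the tool's x, y, z in cm, then the turn, a rotation vector about the tool's x, y, z in degrees. In form: dx dy dz rx ry rz; .... A call has 1 to 10 rows; each row shifts and turns the commanded pose from where the row before left it, along the tool's axes as they then stand; what a row does not reach is not made up. A row lasts 1/10 s, in which the tool goes at most 50 mm and 8.59 degrees, less where a joint would pass 70% of its speed; a pose out of reach is approached as far as the arm can. A call is refused whole if a number of a shift passes 5 or a number of a turn 8.59, either way. A call with a gripper value outside its range is refused whole. "jaw" is the finger opening in cm, from 0 to 9.4, set as the call begins (left out, the last holds). The fingers move at their own pace and stop on an object; "newtons" is the grip in N (left out, the last holds). Time passes only in rows, so rows that do not move let the fingers close. It gives the time, the measured TCP pose, the force, the opening and the grip force at its end, in the units of the state.
- env.sense(): the state, without advancing time (a new reading comes with each control period).
- env.grab_frame(name): name is "side" or "top"; returns a dict with "image" (480x640x3 uint8, red, green, blue), "range_z" (480x640 float32, mm along the optical axis (not along the pixel's ray), 0 where there is no reading), "camera_matrix" (3x3 intrinsics, pixels), "R" (3x3) and "t" (3): a world point X has camera coordinates R X + t. Camera axes: x right, y down, z forward; pixel columns grow to the right and rows downward; lengths in mm; the calibration is good to about 2 mm. A picture is of the moment at which its call begins.
- env.hand_in(): hands the job in; it is judged then, once.
Trained networks look in the newest picture that a camera, given by its name, has taken for a name from the list of things; names that differ only in an ending like _2 or _b are one class to them, and where a whole thing is asked for, a point or a joint stands for the part that bears it (a point fixed in the world has none). Each returns a list of dicts, best first, with "score" (0 to 1); they miss things now and then, are a little off and sometimes report something else, mostly with a low value. They report only what shows in the picture. A call takes as long as a camera call.
- env.boxes_of(camera, thing): "box" ([left, top, right, bottom] in pixels, round what is visible of it).
- env.silhouettes(camera, thing): "region" (480x640 bool, what is visible of it) and "box" ([left, top, right, bottom] in pixels, round what is visible of it).
- env.tip_of(camera, thing): "pixel" ([column, row] in pixels: a listed point, or the origin of a listed thing).
The state is a dict: "t": time; "joint_pos": joint angles; "dq": joint speeds; "joint_efforts": joint torques, N m; "eef_pos": TCP position; "tcp_rot": TCP orientation; "force": force on the tool from outside, world axes, zero at the start; "torque": the same for the moment, N m; "width": finger opening in mm; "gripper_force": force on a finger pad.
Only numpy, scipy, OpenCV 4.12 (cv2) and the standard library are available. Lean on these libraries where they do the work, as an engineer would, in place of code of your own. Each camera call takes 0.05 s, during which the arm holds its last target. There are 200 camera calls.

## Task

Pack the snack box: with the metal scoop, carry at least four of the six walnuts from the bamboo tray into the bottom half of the hinged blue box, never touching a nut with the gripper, and swing the lid fully shut so that the two rims meet. Lay the scoop back on the bare worktop, flat on its base, with every walnut either in the box or still in the tray, and leave the other things on the worktop where they stand.

Things in the scene. Friction and masses are not known exactly. Their poses are not given: they have to be found in the camera images.
- tray: open bamboo tray, fixed to the worktop, 222 (x) by 102 (y) mm outside and 44 mm tall, walls and floor 6 mm thick; origin under its centre, z up, x along its length; the walnuts start towards its +x end, the -x end is empty
- walnut1: walnut in its shell, egg-shaped, 36 mm long and 31 mm thick, 12 g; origin at its centre
- walnut2: walnut in its shell, egg-shaped, 36 mm long and 31 mm thick, 12 g; origin at its centre
- walnut3: walnut in its shell, egg-shaped, 36 mm long and 31 mm thick, 12 g; origin at its centre
- walnut4: walnut in its shell, egg-shaped, 36 mm long and 31 mm thick, 12 g; origin at its centre
- walnut5: walnut in its shell, egg-shaped, 36 mm long and 31 mm thick, 12 g; origin at its centre
- walnut6: walnut in its shell, egg-shaped, 36 mm long and 31 mm thick, 12 g; origin at its centre
- scoop: metal scoop, 110 g: bowl 85 mm long (x), 78 mm wide (y), floor and walls 2.5 mm, open at its +x lip, back wall 40 mm tall, sides falling to nothing 26 mm short of the lip; origin under the bowl's centre, z up; a straight black handle, 18 mm wide (y), 13 mm thick, rises backwards at 31 degrees from x=-43, z=30 to x=-134, z=85 mm
- scoop_grip (a point): middle of the scoop's black handle, at x=-104, y=0, z=67 mm in the scoop's frame; axes as the scoop's
- scoop_lip (a point): middle of the scoop's front lip, at x=42, y=0, z=1 mm in the scoop's frame; axes as the scoop's
- snack_box: bottom half of a loose petrol-blue plastic hinged snack box, 124 (x) by 144 (y) mm, 38 mm tall, walls and floor 3 mm; origin under its centre, z up; the hinge runs along the +x rim (x=+68, z=38 mm)
- scoop_bowl (a point): middle of the scoop's bowl, 20 mm above the scoop's origin; axes as the scoop's
- box_middle (a point): middle of the box's bottom half, 30 mm above the origin of snack_box; axes as the box's
- lid (a joint): opening angle of the snack box's top half: 0 when the two rims meet all round, 1.57 upright, 2.1 at its stop; the stiff hinge keeps it where it is left. The top half is a 26 mm deep shell of the same outline, walls 3 mm; a finger tab 34 mm wide stands 13 mm out from its front edge, near the rim
- lid_hinge (a point): middle of the lid's hinge line (along y); axes turn with the lid: closed they equal the box's; the lid reaches from here 130 mm along its -x and its outer face is at z=+27 mm
- lid_front (a point): middle of the front wall of the lid, at x=-130, z=13 mm in the frame of lid_hinge
- spice_b: spice jar with a dark brown cap, 44 mm across, 96 mm tall; origin under its centre; a bystander
- spice_c: spice jar with a red cap, 47 mm across, 97 mm tall; origin under its centre; a bystander
- pill_bottle: small brown bottle with a pale blue cap, 45 mm across, 80 mm tall; origin under its centre; a bystander
- dark_mug: charcoal mug, 88 mm across, 126 mm over the handle, 106 mm tall; origin under its centre; a bystander
- cream_pot: low white round pot, 90 mm across, 32 mm tall; origin under its centre; a bystander

How it is judged (in metres and radians):
On the way, in this order (a step that is already met when the one before it is completed fails the run):
1. the scoop, lifted at least 60 mm, carries one walnut or more (height (world z) of scoop above 0.06 m and distance between any of walnut1, walnut2, walnut3, walnut4, walnut5, walnut6 and scoop_bowl below 0.05 m), for 0.2 s.
2. at least four walnuts lie in the bottom half of the box ((distance between each of walnut1, walnut2, walnut3, walnut4 and box_middle below 0.074 m or distance between each of walnut1, walnut2, walnut3, walnut5 and box_middle below 0.074 m or distance between each of walnut1, walnut2, walnut3, walnut6 and box_middle below 0.074 m or distance between each of walnut1, walnut2, walnut4, walnut5 and box_middle below 0.074 m or distance between each of walnut1, walnut2, walnut4, walnut6 and box_middle below 0.074 m or distance between each of walnut1, walnut2, walnut5, walnut6 and box_middle below 0.074 m or distance between each of walnut1, walnut3, walnut4, walnut5 and box_middle below 0.074 m or distance between each of walnut1, walnut3, walnut4, walnut6 and box_middle below 0.074 m or distance between each of walnut1, walnut3, walnut5, walnut6 and box_middle below 0.074 m or distance between each of walnut1, walnut4, walnut5, walnut6 and box_middle below 0.074 m or distance between each of walnut2, walnut3, walnut4, walnut5 and box_middle below 0.074 m or distance between each of walnut2, walnut3, walnut4, walnut6 and box_middle below 0.074 m or distance between each of walnut2, walnut3, walnut5, walnut6 and box_middle below 0.074 m or distance between each of walnut2, walnut4, walnut5, walnut6 and box_middle below 0.074 m or distance between each of walnut3, walnut4, walnut5, walnut6 and box_middle below 0.074 m)), for 0.3 s.
At the end, for the whole second after the job is handed in: at least four walnuts are in the snack box and each of the others in the box or the tray; the lid is shut (joint under 0.03 rad, rims within 4 mm at the front); the box stands flat on the worktop; the scoop lies at rest on the bare worktop on its base (within 4 mm and 0.06 rad) ((distance between each of walnut1, walnut2, walnut3, walnut4 and box_middle below 0.074 m or distance between each of walnut1, walnut2, walnut3, walnut5 and box_middle below 0.074 m or distance between each of walnut1, walnut2, walnut3, walnut6 and box_middle below 0.074 m or distance between each of walnut1, walnut2, walnut4, walnut5 and box_middle below 0.074 m or distance between each of walnut1, walnut2, walnut4, walnut6 and box_middle below 0.074 m or distance between each of walnut1, walnut2, walnut5, walnut6 and box_middle below 0.074 m or distance between each of walnut1, walnut3, walnut4, walnut5 and box_middle below 0.074 m or distance between each of walnut1, walnut3, walnut4, walnut6 and box_middle below 0.074 m or distance between each of walnut1, walnut3, walnut5, walnut6 and box_middle below 0.074 m or distance between each of walnut1, walnut4, walnut5, walnut6 and box_middle below 0.074 m or distance between each of walnut2, walnut3, walnut4, walnut5 and box_middle below 0.074 m or distance between each of walnut2, walnut3, walnut4, walnut6 and box_middle below 0.074 m or distance between each of walnut2, walnut3, walnut5, walnut6 and box_middle below 0.074 m or distance between each of walnut2, walnut4, walnut5, walnut6 and box_middle below 0.074 m or distance between each of walnut3, walnut4, walnut5, walnut6 and box_middle below 0.074 m) and (distance between walnut1 and box_middle below 0.074 m or (x of walnut1 in the frame of tray between -0.111 and 0.111 m and y of walnut1 in the frame of tray between -0.051 and 0.051 m and z of walnut1 in the frame of tray between 0.005 and 0.075 m)) and (distance between walnut2 and box_middle below 0.074 m or (x of walnut2 in the frame of tray between -0.111 and 0.111 m and y of walnut2 in the frame of tray between -0.051 and 0.051 m and z of walnut2 in the frame of tray between 0.005 and 0.075 m)) and (distance between walnut3 and box_middle below 0.074 m or (x of walnut3 in the frame of tray between -0.111 and 0.111 m and y of walnut3 in the frame of tray between -0.051 and 0.051 m and z of walnut3 in the frame of tray between 0.005 and 0.075 m)) and (distance between walnut4 and box_middle below 0.074 m or (x of walnut4 in the frame of tray between -0.111 and 0.111 m and y of walnut4 in the frame of tray between -0.051 and 0.051 m and z of walnut4 in the frame of tray between 0.005 and 0.075 m)) and (distance between walnut5 and box_middle below 0.074 m or (x of walnut5 in the frame of tray between -0.111 and 0.111 m and y of walnut5 in the frame of tray between -0.051 and 0.051 m and z of walnut5 in the frame of tray between 0.005 and 0.075 m)) and (distance between walnut6 and box_middle below 0.074 m or (x of walnut6 in the frame of tray between -0.111 and 0.111 m and y of walnut6 in the frame of tray between -0.051 and 0.051 m and z of walnut6 in the frame of tray between 0.005 and 0.075 m)) and value of joint lid below 0.03 rad and height (world z) of snack_box below 0.006 m and angle between each of snack_box, scoop's own z axis and vertical below 0.06 rad and height (world z) of scoop below 0.004 m and linear speed of scoop below 0.02 m/s); the robot touches nothing.
It fails at once if the gripper's fingers touch a walnut (contact force between the fingers and walnut1 above 0.3 N or contact force between the fingers and walnut2 above 0.3 N or contact force between the fingers and walnut3 above 0.3 N or contact force between the fingers and walnut4 above 0.3 N or contact force between the fingers and walnut5 above 0.3 N or contact force between the fingers and walnut6 above 0.3 N).
It fails at once if a jar, the brown bottle, the mug or the cream pot is shifted more than 30 mm or knocked over (distance of any of spice_b, spice_c, pill_bottle, dark_mug, cream_pot from where it was at the start of the episode above 0.03 m or angle between any of spice_b, spice_c, pill_bottle, dark_mug, cream_pot's own z axis and vertical above 0.5 rad).
It also fails if it takes over 72 s, if anything falls off the work surface, if the arm or the gripper's body presses on something with over 40 N, if the wrist force passes 120 N, or if a joint passes its speed limit or range.

## Working session

There is one attempt and no reset: what is moved stays moved. The work goes in short steps, Python scripts to look and compute and a tool call to move; the robot and the scene stay as the last step left them, time stands still between calls to the robot, and variables do not carry over. Pictures are saved under pics/ and viewed, at most 10 in all, crops included, and the job is handed in when it is done.

Besides the shell and the picture viewer there is one more tool, called as name(argument=value, ...), one argument or row to a line, values as JSON. drive_tool: Moves the arm, as the interface text tells. Its arguments: {"type":"object","properties":{"targets":{"type":"string"},"jaw":{"type":"number"},"newtons":{"type":"number"}},"required":["targets"]}

```bash
ls; mkdir -p pics
cat > h.py <<'E'
import numpy as np, cv2
from rig import env
def cloud(f):
    K=np.array(f["camera_matrix"]);R=np.array(f["R"]);t=np.array(f["t"])
    z=f["range_z"].astype(float);v,u=np.mgrid[0:480,0:640]
    P=np.stack([(u-K[0,2])*z/K[0,0],(v-K[1,2])*z/K[1,1],z],-1)
    W=(P-t)@R; W[z<=0]=np.nan
    return W
def px(f,X):
    K=np.array(f["camera_matrix"]);c=np.array(f["R"])@np.array(X,float)+np.array(f["t"]);p=K@c
    return p[:2]/p[2]
def save(f,n): cv2.imwrite(f"pics/{n}.png",f["image"][:,:,::-1])
E
python3 - <<'E'
from h import *
np.set_printoptions(precision=1,suppress=True)
F={}
for c in("top","side"):
    f=env.grab_frame(c);F[c]=f;save(f,c+"0");W=cloud(f)
    R=np.array(f["R"]);print(c,"cam at",-R.T@f["t"],"fwd",R[2])
    for n in["tray","walnut1","scoop","scoop_grip","scoop_lip","snack_box","lid_hinge","lid_front","spice_b","pill_bottle","dark_mug","cream_pot"]:
        t=env.tip_of(c,n)[:7 if n[0]=='w' else 2]
        for d in t:
            p=d["pixel"];i,j=int(np.clip(p[1],0,479)),int(np.clip(p[0],0,639))
            print(n,round(d["score"],2),np.array(p),W[i,j])
print(env.sense())
a=np.hstack([F["top"]["image"],F["side"]["image"]])
E
```

```text
pics
top cam at [401.  220.1 985.5] fwd [ 0.2  0.  -1. ]
tray 0.68 [445.2 276.7] [521.8  33.6  21.1]
walnut1 0.87 [412.3 238.5] [583.7  88.5  38.3]
walnut1 0.84 [445.7 249.1] [564.9  34.3  36. ]
walnut1 0.82 [426.5 260.8] [546.9  66.4  35.8]
walnut1 0.78 [429.6 229. ] [599.7  58.9  33.4]
walnut1 0.69 [440.  287.1] [502.   45.3  35. ]
walnut1 0.58 [464.8 267.1] [534.9   4.   33.3]
scoop 0.74 [336.4 280.5] [519.3 215.5   1.8]
scoop_grip 0.94 [351.5 340.8] [416.8 193.8  74.2]
scoop_grip 0.44 [464.5 272.2] [526.2   5.1  35.9]
scoop_lip 0.61 [329.5 256.5] [561.2 227.   -0.1]
scoop_lip 0.57 [445.9 246.5] [570.6  33.4  32.7]
snack_box 0.66 [355.2 184.2] [661.6 183.7  95.1]
snack_box 0.56 [223.8 303. ] [481.7 407.9   4.8]
lid_hinge 0.67 [232.9 264.5] [542.8 387.3  42.5]
lid_front 0.86 [216.2 240.5] [559.2 388.9 168.4]
spice_b 0.94 [313.4 179.6] [670.5 250.6  96.5]
spice_b 0.71 [231.3 266.6] [539.3 388.7  43.5]
pill_bottle 0.76 [342.  149.4] [733.7 202.8  58.4]
dark_mug 0.57 [265.5 153.2] [723.  330.6  74.4]
cream_pot 0.89 [373.6 370.4] [369.9 158.3  36.3]
cream_pot 0.66 [222.  303.7] [481.7 
[... 773 characters left out ...]
. ]
spice_b 0.78 [273.5 247.9] [671.1 200.4  20.6]
pill_bottle 0.6 [330.4 200.1] [568.7  38.6  34.4]
pill_bottle 0.57 [235.  253.1] [746.9 219.8  15.2]
dark_mug 0.56 [217.6 295.5] [740.6 356.8  33.5]
cream_pot 0.82 [422.7 245.7] [369.5 185.6  35. ]
{'t': 1.3, 'joint_pos': array([-83.8,  15.8,  86.2,   0. ,  78. ,  -6.9]), 'dq': array([-0. ,  0. ,  0. ,  0.1, -0.1,  0. ]), 'joint_efforts': array([ -0. , -40.4, -23.7,   0.1,   0. ,  -0. ]), 'eef_pos': array([ 130.4, -560. ,  205.5]), 'tcp_rot': array([[ 1. ,  0.2,  0. ],
       [ 0.2, -1. , -0. ],
       [ 0. ,  0. , -1. ]]), 'force': array([ 0. ,  0.8, -0.5]), 'torque': array([ 0., -0.,  0.]), 'gripper_force': 0.0, 'width': 93.45281925807028}
```

View pics/top0.png

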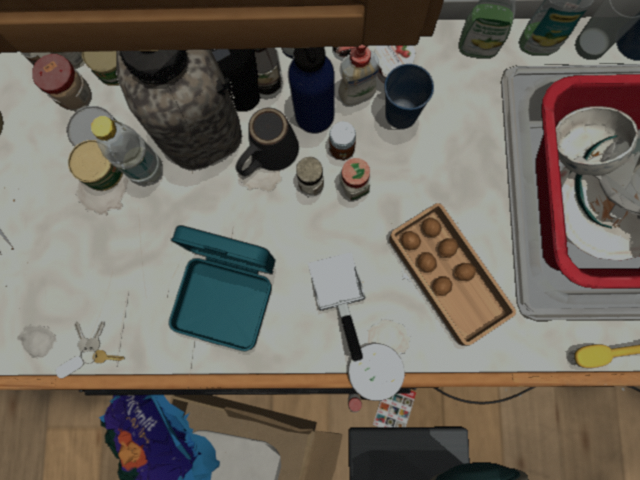

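View pics/side0.png

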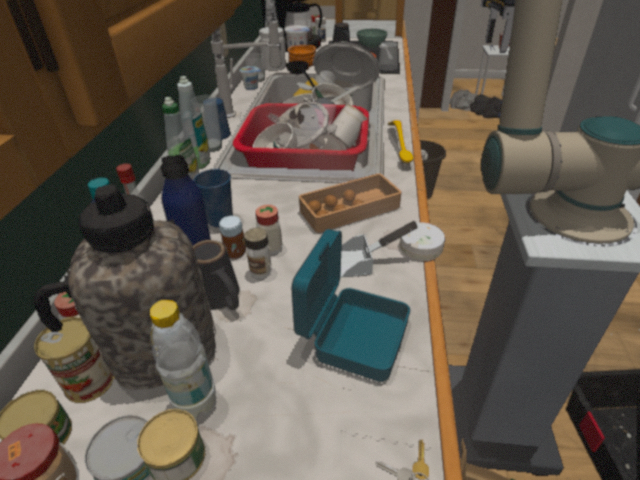

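Top view: box at (222,303) with lid up, its hinge edge on the far (top) side. The scoop bowl is at (336,280) with its handle end beside the white pot. The tray runs from (413,220), the nut end, to (490,325). The side view agrees. Next I fit the poses.

Run:
```python
from h import *
np.set_printoptions(precision=1,suppress=True)
for c in("top","side"):
    f=env.grab_frame(c);W=cloud(f)
    def reg(n,score=0.3):
        out=[d for d in env.silhouettes(c,n) if d["score"]>score]
        return out
    d=reg("tray")[0];m=cv2.erode(d["region"].astype(np.uint8),np.ones((1,1)))>0
    P=W[m];P=P[np.isfinite(P[:,0])];r=P[(P[:,2]>36)&(P[:,2]<52)&(P[:,0]>400)&(P[:,0]<660)]
    print(c,"tray",d["score"],d["box"],cv2.minAreaRect(r[:,:2].astype(np.float32)),np.median(r[:,2]))
    for d in reg("snack_box")[:2]:
        P=W[d["region"]];P=P[np.isfinite(P[:,0])];P=P[(P[:,1]>300)]
        if len(P)<50: continue
        r=P[(P[:,2]>30)&(P[:,2]<42)];print("box",d["score"],d["box"],len(r),cv2.minAreaRect(r[:,:2].astype(np.float32)))
        r=P[(P[:,2]<8)];print("floor",len(r),cv2.minAreaRect(r[:,:2].astype(np.float32)))
        r=P[(P[:,2]>60)];
        if len(r)>30: print("lid",cv2.minAreaRect(r[:,:2].astype(np.float32)),r.max(0),r[r[:,2]>155].mean(0))
        for a in range(50,180,20):
            q=P[(P[:,2]>a)&(P[:,2]<a+10)]
            if len(q)>5: print(a,len(q),q.mean(0),q.min(0),q.max(0))
    d=reg("scoop")[0];P=W[d["region"]];P=P[np.isfinite(P[:,0])];r=P[P[:,2]<9]
    print("scoop",d["score"],d["box"],cv2.minAreaRect(r[:,:2].astype(np.float32)))
    r=P[(P[:,2]>48)];print("handle",r.mean(0),cv2.fitLine(r[:,:2].astype(np.float32),2,0,.01,.01).ravel(), r[r[:,2]>75].mean(0))
    for n in["spice_b","pill_bottle","dark_mug","cream_pot"]:
        for d in reg(n)[:2]:
            P=W[d["region"]];print(n,round(d["score"],2),np.nanmean(P,0),np.nanmax(P,0))
```

```text
top tray 0.6 [389.1, 204.1, 518.2, 344.0] ((525.0625, 26.5108642578125), (222.25926208496094, 103.20293426513672), 31.89023208618164) 44.16891310395112
box 0.92 [168.5, 223.6, 276.9, 349.6] 1039 ((480.39703369140625, 406.72259521484375), (147.56295776367188, 133.19219970703125), 74.22843933105469)
floor 5375 ((483.36859130859375, 412.74163818359375), (156.7975616455078, 137.49880981445312), 73.84452819824219)
lid ((553.562255859375, 384.35986328125), (145.06556701660156, 26.291383743286133), 74.09790802001953) [583.4 457.5 185.6] [552.3 382.2 169.3]
50 112 [553.4 403.6  51.8] [525.5 322.8  50. ] [571.5 454.1  59.7]
70 21 [546.3 369.   75.2] [523.9 314.   70.7] [569.5 455.7  78.7]
90 26 [547.2 374.9  94.8] [523.3 314.   90.1] [567.7 456.2  99.8]
110 21 [542.1 356.2 115.6] [523.  314.4 110.4] [565.5 456.9 119.4]
130 19 [541.6 353.2 134.3] [522.5 314.2 130.5] [564.  455.6 139.7]
150 38 [536.9 331.8 156.2] [522.1 314.5 150.5] [567.7 457.5 159.7]
170 487 [551.4 386.3 171.1] [526.1 323.2 170. ] [580.1 450.5 179.3]
scoop 0.66 [309.5, 249.8, 368.2, 363.7] ((478.31304931640625, 205.3373718261
[... 1241 characters left out ...]
30.1] [583.7 458.  140. ]
150 100 [563.8 430.3 155. ] [522.2 318.3 150.1] [583.8 458.8 160. ]
170 594 [552.7 389.6 171.3] [524.8 324.8 170. ] [578.  449.1 179.9]
scoop 0.95 [338.0, 222.1, 419.5, 277.6] ((473.6569519042969, 145.6207275390625), (244.8726806640625, 98.61398315429688), 62.52446365356445)
handle [421.2 195.4  70.2] [  1.    0.3 421.2 195.4] [402.3 190.7  83.2]
spice_b 0.62 [674.6 192.8  68.7] [747.9 254.9 101.8]
spice_b 0.6 [683.  268.1  62.3] [706.9 280.1 100.4]
pill_bottle 0.71 [749.3 210.5  53.6] [808.7 309.5  98.2]
dark_mug 0.64 [738.3 342.5  71.6] [803.2 428.9 201. ]
cream_pot 0.76 [366.5 167.3  29.1] [412.9 198.3  83.4]
cream_pot 0.51 [507.3 395.8  48.5] [585.1 489.7 184.3]
```

```bash
cat > plan.py <<'E'
import numpy as np, json, os
from scipy.spatial.transform import Rotation as Ro
from rig import env
def T(R,p): M=np.eye(4);M[:3,:3]=R;M[:3,3]=p;return M
def cur():
    s=env.sense();return T(np.array(s["tcp_rot"]),np.array(s["eef_pos"]))
def scoopT(x,y,z,yaw,pitch=0,roll=0):   # pitch>0: lip down
    return T(Ro.from_euler("ZYX",[yaw,pitch,roll],degrees=True).as_matrix(),[x,y,z])
def nominal(phi=10):                    # tcp in scoop frame
    R=Ro.from_euler("y",-phi,degrees=True).as_matrix()@np.diag([1,-1,-1.])
    return T(R,np.array([-104,0,67])+19*R[:,2])
def tool_in_scoop():
    return np.array(json.load(open("rel.json"))) if os.path.exists("rel.json") else nominal()
def piv(x,y,z,yaw,pitch,local):         # scoop pose such that local point sits at x,y,z
    M=scoopT(0,0,0,yaw,pitch);M[:3,3]=np.array([x,y,z])-M[:3,:3]@np.array(local,float);return M
def rows(goals,start=None,show=True):
    """goals: list of (T_tcp, mm per row, deg per row)"""
    C=cur() if start is None else start.copy();out=[]
    for G,v,w in goals:
        r=Ro.from_matrix(C[:3,:3].T@G[:3,:3]).as_rotvec(degrees=True)
        n=max(1,int(np.ceil(max(np.linalg.norm(G[:3,3]-C[:3,3])/v,np.linalg.norm(r)/w)-0.02)))
        A=C.copy()
        for k in range(1,n+1):
            Rk=A[:3,:3]@Ro.from_rotvec(r*k/n,degrees=True).as_matrix();pk=A[:3,3]+(G[:3,3]-A[:3,3])*k/n
            d=np.round(C[:3,:3].T@(pk-C[:3,3])/10,2);q=np.round(Ro.from_matrix(C[:3,:3].T@Rk).as_rotvec(degrees=True),1)
            C=C@T(Ro.from_rotvec(q,degrees=True).as_matrix(),d*10)
            out.append(" ".join(f"{v:g}" for v in np.r_[d,q]+0.0))
    for i in range(0,len(out),10): print("; ".join(out[i:i+10]))
    return C
E
python3 - <<'E'
from plan import *
N=nominal();S=scoopT(519.5,215.5,0,12)
g=S@N; up=g.copy();up[2,3]+=90
print(g.round(2)); print(up[:3,3]); c=rows([(up,40,7),(g,20,7)])
E
```

```text
[[ 9.6000e-01  2.1000e-01  1.7000e-01  4.2100e+02]
 [ 2.0000e-01 -9.8000e-01  4.0000e-02  1.9456e+02]
 [ 1.7000e-01  0.0000e+00 -9.8000e-01  4.8290e+01]
 [ 0.0000e+00  0.0000e+00  0.0000e+00  1.0000e+00]]
[420.99986694 194.56315039 138.28865269]
2.16 -3.19 0.32 0 0.5 0.1; 2.16 -3.19 0.34 0 0.5 0; 2.15 -3.19 0.36 0 0.4 0.1; 2.14 -3.19 0.37 0 0.5 0; 2.14 -3.19 0.39 0 0.5 0.1; 2.13 -3.2 0.41 0 0.5 0; 2.13 -3.2 0.43 0 0.4 0.1; 2.12 -3.2 0.44 0 0.5 0; 2.11 -3.2 0.46 0 0.5 0.1; 2.11 -3.2 0.48 0 0.5 0
2.1 -3.21 0.5 0 0.4 0.1; 2.09 -3.2 0.51 -0.1 0.5 0; 2.09 -3.21 0.53 0 0.5 0.1; 2.07 -3.22 0.54 0 0.5 0; 2.08 -3.21 0.56 0 0.4 0.1; 2.06 -3.22 0.58 0 0.5 0; 2.05 -3.21 0.59 0 0.5 0.1; 2.05 -3.22 0.62 0 0.5 0; 2.04 -3.22 0.63 0 0.4 0.1; 2.03 -3.22 0.64 0 0.5 0.1
2.02 -3.23 0.66 0 0.5 0; -0.31 0 1.77 0 0 0; -0.31 0 1.78 0 0 0; -0.32 0 1.77 0 0 0; -0.31 0 1.77 0 0 0; -0.31 0 1.78 0 0 0
```

drive_tool(
  targets="2.2 -3.2 0.3 0 0.5 0; 2.2 -3.2 0.3 0 0.5 0; 2.1 -3.2 0.4 0 0.5 0; 2.1 -3.2 0.4 0 0.5 0; 2.1 -3.2 0.4 0 0.5 0; 2.1 -3.2 0.4 0 0.5 0; 2.1 -3.2 0.4 0 0.5 0; 2.1 -3.2 0.4 0 0.5 0; 2.1 -3.2 0.5 0 0.5 0; 2.1 -3.2 0.5 0 0.5 0",
  jaw=5,
  newtons=60,
)

```text
t: 3.1
eef_pos: [266.0, -198.6, 173.8]
tcp_rot: [[0.97, 0.226, 0.086], [0.225, -0.974, 0.019], [0.088, 0.001, -0.996]]
force: [0.8, -0.0, 0.1]
width: 49.9
gripper_force: 0.0
```

drive_tool(
  targets="2.1 -3.2 0.5 0 0.5 0; 2.1 -3.2 0.5 0 0.5 0; 2.1 -3.2 0.5 0 0.5 0; 2.1 -3.2 0.5 0 0.5 0; 2.1 -3.2 0.5 0 0.5 0; 2 -3.2 0.6 0 0.5 0; 2 -3.2 0.6 0 0.5 0; 2 -3.2 0.6 0 0.5 0; 2 -3.2 0.6 0 0.5 0; 2 -3.2 0.6 0 0.5 0",
)

```text
t: 4.1
eef_pos: [398.3, 161.2, 145.2]
tcp_rot: [[0.959, 0.228, 0.17], [0.224, -0.974, 0.04], [0.175, 0.0, -0.985]]
force: [0.3, 0.9, 0.0]
width: 50.0
gripper_force: 0.0
```

Run:
```python
from plan import *
N=nominal();S=scoopT(519.5,215.5,0,12)
g=S@N; up=g.copy();up[2,3]+=60
C=cur();print(C[:3,3],env.sense()["joint_pos"]); rows([(up,40,5),(g,20,7)])
```

```text
[398.31750825 161.21083532 145.15797194] [1.26760901e+01 2.24219122e-01 1.15472146e+02 8.59449683e-02
 5.42329714e+01 8.94733711e+01]
1.14 -1.37 2.07 -0.1 0 0.6; 1.12 -1.38 2.08 -0.1 -0.1 0.5; -0.35 0 1.97 0 0 0; -0.34 0 1.97 0 0 0; -0.35 0 1.97 0 0 0
```

drive_tool(
  targets="1.1 -1.4 2.1 0 0 0.6; 1.1 -1.4 2.1 0 0 0.5; -0.35 0 2 0 0 0; -0.35 0 2 0 0 0; -0.35 0 2 0 0 0; 0 0 0 0 0 0",
)

```text
t: 4.7
eef_pos: [417.8, 192.8, 44.3]
tcp_rot: [[0.964, 0.208, 0.164], [0.205, -0.978, 0.038], [0.168, -0.003, -0.986]]
force: [-0.9, -0.4, -0.8]
width: 50.0
gripper_force: 0.0
```

Run:
```python
from plan import *
from h import *
f=env.grab_frame("side");g=env.grab_frame("top")
a=np.hstack([f["image"][180:300,310:470],g["image"][260:380,290:450]])
cv2.imwrite("pics/g1.png",cv2.resize(a[:,:,::-1],None,fx=2.5,fy=2.5))
print(cur())
```

```text
[[ 9.63353681e-01  2.08379295e-01  1.68901612e-01  4.20216811e+02]
 [ 2.04676138e-01 -9.78042740e-01  3.92438250e-02  1.93400359e+02]
 [ 1.73370596e-01 -3.23555361e-03 -9.84851343e-01  4.67312107e+01]
 [ 0.00000000e+00  0.00000000e+00  0.00000000e+00  1.00000000e+00]]
```

View pics/g1.png

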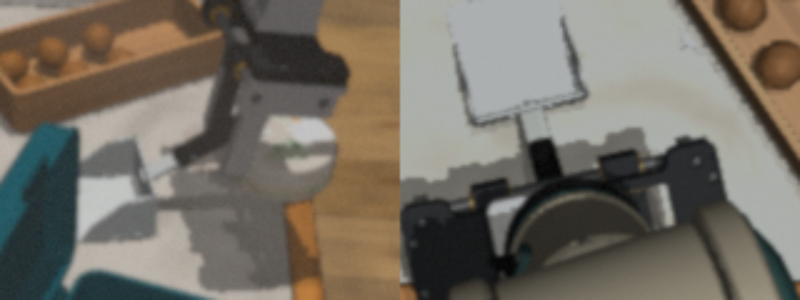

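The fingers straddle the handle: top crop, handle at about x=545 between fingers at 490 and 615. Closing now.

drive_tool(
  targets="0 0 0 0 0 0; 0 0 0 0 0 0; 0 0 0 0 0 0; 0 0 0 0 0 0; 0 0 0 0 0 0; 0 0 0 0 0 0",
  jaw=0,
  newtons=60,
)

```text
t: 5.4
eef_pos: [420.2, 193.4, 46.8]
tcp_rot: [[0.963, 0.208, 0.17], [0.205, -0.978, 0.039], [0.174, -0.003, -0.985]]
force: [-1.3, -0.5, 3.5]
width: 17.8
gripper_force: 60.0
```

Run:
```python
from plan import *
from h import *
C=cur();s=env.sense();print(s["force"],s["torque"],s["width"])
yaw=np.degrees(np.arctan2(C[1,0],C[0,0]))
f=env.grab_frame("top")
t=[d for d in env.tip_of("top","scoop")[:1]];W=cloud(f)
for d in t: p=d["pixel"];print(d["score"],p,W[int(p[1]),int(p[0])])
d=env.silhouettes("top","scoop")[0];P=W[d["region"]];P=P[np.isfinite(P[:,0])]
q=P[(P[:,2]<8)&(P[:,0]>470)];print(yaw,cv2.minAreaRect(q[:,:2].astype(np.float32)))
# scoop along its x: position from image projected; lateral from tcp
c=np.array(W[int(p[1]),int(p[0])][:2])
u=np.array([np.cos(np.radians(yaw)),np.sin(np.radians(yaw))])
o=C[:2,3]+u*((c-C[:2,3])@u); print("scoop",o)
json.dump((np.linalg.inv(scoopT(o[0],o[1],0,yaw))@C).tolist(),open("rel.json","w"))
print((np.linalg.inv(scoopT(o[0],o[1],0,yaw))@C).round(3),nominal().round(3))
# walnuts in tray frame
f=env.grab_frame("top");W=cloud(f);R=scoopT(525,26.5,0,32)
for d in env.silhouettes("top","walnut1")[:8]:
    m=np.nanmean(W[d["region"]],0);print(d["score"],(np.linalg.inv(R)@np.r_[m,1])[:3].round())
```

```text
[-1.30595504 -0.50818979  3.52766018] [-0.04906267  0.14396508  0.0082079 ] 17.768582695603527
0.75 [334.2, 280.1] [518.92353141 218.90130788   5.02684574]
11.9909745668173 ((517.433349609375, 215.08978271484375), (86.5202407836914, 83.46882629394531), 12.281710624694824)
scoop [519.85081902 214.53538104]
[[ 9.85000e-01  1.00000e-03  1.74000e-01 -1.01871e+02]
 [ 0.00000e+00 -1.00000e+00  3.00000e-03  0.00000e+00]
 [ 1.74000e-01 -3.00000e-03 -9.85000e-01  4.68260e+01]
 [ 0.00000e+00  0.00000e+00  0.00000e+00  1.00000e+00]] [[   0.985    0.       0.174 -100.701]
 [   0.      -1.       0.       0.   ]
 [   0.174    0.      -0.985   48.289]
 [   0.       0.       0.       1.   ]]
0.87 [ 39. -21.  30.]
0.84 [-10. -22.  30.]
0.78 [83. 25. 32.]
0.75 [-10.  24.  31.]
0.64 [37. 22. 31.]
0.63 [ 82. -18.  31.]
```

```bash
cat >> plan.py <<'E'
TR=scoopT(525,26,0,32)
def tray(x,y,z): return (TR@np.array([x,y,z,1.]))[:3]
LIP=[42.5,0,0]
def intray(x,z,pitch,y=0): return piv(*tray(x,y,z),32,pitch,LIP)@tool_in_scoop()
E
python3 - <<'E'
from plan import *
C=cur();u=C.copy();u[2,3]+=100
a=intray(-34,110,30);b=intray(-34,8,30)
rows([(u,25,5),(a,30,4),(b,20,5)])
E
```

```text
0.43 -0.01 -2.46 0 0 0; 0.44 -0.01 -2.46 0 0 0; 0.43 0 -2.47 0 0 0; 0.44 -0.01 -2.46 0 0 0; -0.51 2.57 -0.95 -0.2 -3.3 -2.2; -0.65 2.56 -0.92 -0.2 -3.3 -2.3; -0.82 2.52 -0.86 -0.2 -3.3 -2.2; -0.95 2.5 -0.8 -0.2 -3.3 -2.2; -1.1 2.46 -0.73 -0.2 -3.3 -2.2; -1.23 2.42 -0.66 -0.2 -3.3 -2.3
-1.36 2.37 -0.58 -0.2 -3.3 -2.2; -1.48 2.31 -0.48 -0.2 -3.3 -2.2; -1.59 2.26 -0.39 -0.2 -3.3 -2.3; 0.58 0 1.6 0 0 0; 0.58 0.01 1.6 0 0 0; 0.58 0 1.59 0 0 0; 0.58 0.01 1.6 0 0 0; 0.58 0 1.6 0 0 0; 0.58 0.01 1.6 0 0 0
```

drive_tool(
  targets="0.43 0 -2.46 0 0 0; 0.43 0 -2.46 0 0 0; 0.43 0 -2.46 0 0 0; 0.43 0 -2.46 0 0 0; -0.5 2.6 -0.95 -0.2 -3.3 -2.2; -0.65 2.55 -0.9 -0.2 -3.3 -2.3; -0.8 2.5 -0.85 -0.2 -3.3 -2.2; -0.95 2.5 -0.8 -0.2 -3.3 -2.2; -1.1 2.45 -0.75 -0.2 -3.3 -2.2; -1.25 2.4 -0.65 -0.2 -3.3 -2.3",
)

```text
t: 6.65
eef_pos: [413.0, 32.6, 196.7]
tcp_rot: [[0.89, 0.429, -0.152], [0.42, -0.903, -0.091], [-0.176, 0.017, -0.984]]
force: [0.4, -0.1, -1.7]
width: 17.6
gripper_force: 60.0
```

drive_tool(
  targets="-1.35 2.35 -0.6 -0.2 -3.3 -2.2; -1.5 2.3 -0.5 -0.2 -3.3 -2.2; -1.6 2.25 -0.4 -0.2 -3.3 -2.3; 0 0 0 0 0 0; 0 0 0 0 0 0; 0 0 0 0 0 0",
)

```text
t: 7.25
eef_pos: [409.1, -44.8, 222.2]
tcp_rot: [[0.797, 0.529, -0.291], [0.499, -0.848, -0.178], [-0.341, -0.004, -0.94]]
force: [-0.1, -0.4, -1.8]
width: 17.6
gripper_force: 60.0
```

Run:
```python
from plan import *
from h import *
C=cur();S=C@np.linalg.inv(tool_in_scoop());L=S@np.r_[LIP,1]
print("lip tray",np.linalg.inv(TR)@L, Ro.from_matrix(S[:3,:3]).as_euler("ZYX",degrees=True))
f=env.grab_frame("side");g=env.grab_frame("top")
for f_,c in((f,"side"),(g,"top")):
    W=cloud(f_);d=env.silhouettes(c,"scoop")[0];P=W[d["region"]];P=P[np.isfinite(P[:,0])]
    Q=np.c_[P,np.ones(len(P))]@np.linalg.inv(S).T   # in believed scoop frame
    k=(abs(Q[:,0])<30)&(abs(Q[:,1])<30)&(abs(Q[:,2])<15)
    A=np.c_[Q[k,0],np.ones(k.sum())];print(c,d["score"],k.sum(),np.linalg.lstsq(A,Q[k,2],rcond=None)[0],np.percentile(Q[(abs(Q[:,2])<15),0],[1,99]),np.percentile(Q[abs(Q[:,2])<15][:,1],[1,99]))
a=np.hstack([f["image"][130:270,280:460],g["image"][190:330,360:540]])
cv2.imwrite("pics/g2.png",cv2.resize(a[:,:,::-1],None,fx=2.2,fy=2.2))
rows([(intray(-34,8,30),20,5)])
```

```text
lip tray [-34.13695426   1.56325608 109.51388016   1.        ] [32.06016096 29.968504    0.05014395]
side 0.64 388 [-0.00487773  3.86749201] [-44.38205814  37.57270367] [-39.16937278  40.3054086 ]
top 0.84 1043 [-3.40748722e-03  3.41677004e+00] [-17.22454279  39.45524441] [-35.47622637  40.7245837 ]
0.58 0.02 1.6 0 0 0; 0.58 0.03 1.59 0 0 0; 0.59 0.02 1.6 0 0 0; 0.58 0.02 1.6 0 0 0; 0.58 0.02 1.6 0 0 0.1; 0.58 0.03 1.59 0 0 0
```

View pics/g2.png

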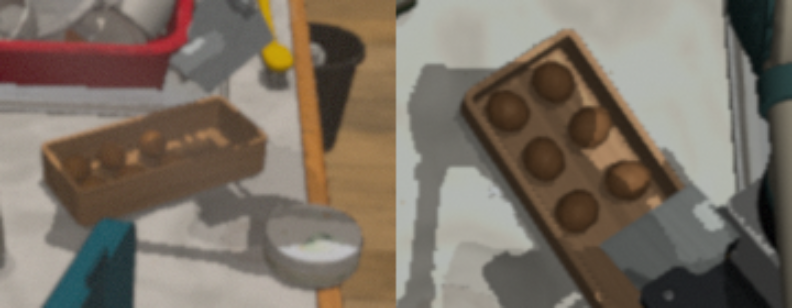

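drive_tool(
  targets="0.58 0.02 1.6 0 0 0; 0.58 0.02 1.6 0 0 0; 0.58 0.02 1.6 0 0 0; 0.58 0.02 1.6 0 0 0; 0.58 0.02 1.6 0 0 0; 0.58 0.02 1.6 0 0 0; 0 0 0 0 0 0; 0 0 0 0 0 0",
)

```text
t: 8.25
eef_pos: [410.0, -46.2, 121.0]
tcp_rot: [[0.797, 0.53, -0.291], [0.499, -0.848, -0.179], [-0.341, -0.003, -0.94]]
force: [-0.4, -0.0, -1.0]
width: 17.9
gripper_force: 60.0
```

Run:
```python
from plan import *
C=cur();S=C@np.linalg.inv(tool_in_scoop());L=S@np.r_[LIP,1]
print("lip tray",np.linalg.inv(TR)@L, env.sense()["force"])
rows([(intray(-10,7,15),6,5),(intray(20,7,6),8,5),(intray(60,7,6),8,5)])
```

```text
lip tray [-34.11927973  -0.28298202   8.26177314   1.        ] [-0.36827464 -0.00399483 -0.97452527]
0.15 0 0.5 0 2.5 0; 0.14 -0.01 0.51 0 2.5 0; 0.11 0 0.51 0 2.5 0; 0.08 -0.01 0.51 0 2.5 0; 0.07 0 0.52 0 2.5 0; 0.04 -0.01 0.53 0 2.5 0; 0.51 0 0.48 0 2.2 0; 0.49 0.01 0.5 0 2.3 0; 0.47 0 0.52 0 2.2 0; 0.45 0 0.53 0 2.3 0
0.8 0 0.06 0 0 0; 0.8 0 0.05 0 0 0; 0.79 0 0.06 0 0 0; 0.8 0 0.06 0 0 0; 0.8 0 0.06 0 0 0
```

drive_tool(
  targets="0.15 0 0.5 0 2.5 0; 0.13 0 0.51 0 2.5 0; 0.11 0 0.51 0 2.5 0; 0.09 0 0.51 0 2.5 0; 0.07 0 0.52 0 2.5 0; 0.04 0 0.53 0 2.5 0; 0.51 0 0.48 0 2.25 0; 0.49 0 0.5 0 2.25 0; 0.47 0 0.52 0 2.25 0; 0.45 0 0.53 0 2.25 0",
)

```text
t: 9.25
eef_pos: [425.1, -37.4, 69.5]
tcp_rot: [[0.846, 0.53, 0.061], [0.529, -0.848, 0.039], [0.073, -0.001, -0.997]]
force: [-0.4, 0.2, -1.3]
width: 17.5
gripper_force: 60.0
```

drive_tool(
  targets="0.8 0 0.06 0 0 0; 0.8 0 0.05 0 0 0; 0.79 0 0.06 0 0 0; 0.8 0 0.06 0 0 0; 0.8 0 0.06 0 0 0; 0 0 0 0 0 0; 0 0 0 0 0 0",
)

```text
t: 9.95
eef_pos: [458.6, -15.8, 68.2]
tcp_rot: [[0.846, 0.53, 0.058], [0.529, -0.848, 0.04], [0.07, -0.003, -0.998]]
force: [-0.5, -0.4, -1.2]
width: 17.7
gripper_force: 60.0
```

```bash
cat > nuts.py <<'E'
from plan import *
from h import *
import sys
C=cur();S=C@np.linalg.inv(tool_in_scoop());L=S@np.r_[LIP,1]
np.set_printoptions(precision=1,suppress=True)
print("lip tray",np.linalg.inv(TR)@L, Ro.from_matrix(S[:3,:3]).as_euler("ZYX",degrees=True), env.sense()["force"])
for c in("top","side"):
    f=env.grab_frame(c);W=cloud(f)
    for d in env.silhouettes(c,"walnut1")[:9]:
        if d["score"]<.3: continue
        m=np.r_[np.nanmean(W[d["region"]],0),1];print(c,round(d["score"],2),"tray",(np.linalg.inv(TR)@m)[:3],"scoop",(np.linalg.inv(S)@m)[:3])
    if c=="top": top=f
    if len(sys.argv)>1:
        t=cur()[:3,3];p=px(f,S[:3,3]);u,v=int(np.clip(p[0],90,549)),int(np.clip(p[1],75,404))
        a=f["image"][v-75:v+75,u-90:u+90]
        b=a if c=="top" else np.hstack([b,a])
if len(sys.argv)>1: cv2.imwrite(f"pics/{sys.argv[1]}.png",cv2.resize(b[:,:,::-1],None,fx=2.2,fy=2.2))
E
python3 nuts.py g3
```

```text
lip tray [60.2 -0.2  6.5  1. ] [32.  6. -0.] [-0.5 -0.4 -1.2]
top 0.86 tray [88.1 12.9 33. ] scoop [67.4 13.1 29.3]
top 0.75 tray [ 53.7 -24.6  37.3] scoop [ 32.8 -24.3  29.9]
top 0.73 tray [ 85.9 -24.6  31.7] scoop [ 65.3 -24.4  27.7]
top 0.69 tray [26.7 23.1 36.7] scoop [ 6.  23.3 26.5]
top 0.63 tray [57.2  9.7 35.2] scoop [36.4 10.  28.2]
top 0.62 tray [ 21.5 -16.4  36.8] scoop [  0.8 -16.1  26. ]
side 0.69 tray [60.2 12.9 35.4] scoop [39.5 13.2 28.7]
side 0.67 tray [ 23.9 -12.4  37.7] scoop [  3.1 -12.2  27.2]
side 0.55 tray [87.8  9.7 34.7] scoop [66.9  9.9 30.9]
side 0.48 tray [ 56.7 -24.6  34.8] scoop [ 36.  -24.3  27.7]
side 0.43 tray [28.3 23.4 40.8] scoop [ 7.2 23.7 30.8]
side 0.35 tray [ 1.3 16.6 28.2] scoop [-18.4  16.9  15.4]
```

View pics/g3.png

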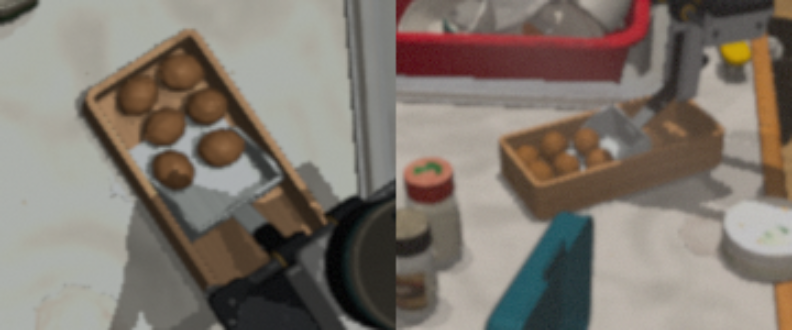

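Two nuts are well in the bowl and two are at the lip: left panel, (172,170), (222,148), (165,127), (207,104). I'll advance a little more, tilt back and lift.

```bash
cat >> plan.py <<'E'
BK=[-42.5,0,0]
def backtray(x,z,pitch,y=0): return piv(*tray(x,y,z),32,pitch,BK)@tool_in_scoop()
E
python3 - <<'E'
from plan import *
rows([(intray(86,7,4),8,5),(backtray(-14,12,-16),6,3),(backtray(-20,60,-18),12,3)])
E
```

```text
0.6 -0.01 0.15 0 0.5 0; 0.6 0 0.16 0 0.5 0; 0.59 -0.01 0.17 0 0.5 0; 0.6 -0.01 0.17 0 0.5 -0.1; -0.45 0 0.28 0 2.9 0; -0.47 0 0.27 0 2.8 0; -0.47 0 0.23 0 2.9 0; -0.49 0 0.22 0 2.8 0; -0.5 0 0.19 0 2.9 0; -0.5 0 0.16 0 2.8 0
-0.52 0 0.14 0 2.9 0; 0.34 0 -1.1 0 0.5 0; 0.36 0 -1.09 0 0.5 0; 0.36 -0.01 -1.1 0 0.5 0; 0.37 0 -1.09 0 0.5 0
```

drive_tool(
  targets="0.6 0 0.15 0 0.5 0; 0.6 0 0.16 0 0.5 0; 0.6 0 0.17 0 0.5 0; 0.6 0 0.17 0 0.5 0; -0.45 0 0.28 0 2.9 0; -0.47 0 0.27 0 2.8 0; -0.47 0 0.23 0 2.9 0; -0.49 0 0.22 0 2.8 0; -0.5 0 0.19 0 2.9 0; -0.5 0 0.16 0 2.8 0",
)

```text
t: 11.15
eef_pos: [458.3, -16.7, 44.2]
tcp_rot: [[0.779, 0.53, 0.335], [0.486, -0.848, 0.21], [0.395, -0.001, -0.919]]
force: [0.0, 0.3, -2.2]
width: 17.5
gripper_force: 60.0
```

drive_tool(
  targets="-0.52 0 0.14 0 2.9 0; 0 0 0 0 0 0; 0.34 0 -1.1 0 0.5 0; 0.36 0 -1.1 0 0.5 0; 0.36 0 -1.1 0 0.5 0; 0.37 0 -1.1 0 0.5 0; 0 0 0 0 0 0; 0 0 0 0 0 0",
)

```text
t: 11.95
eef_pos: [448.9, -22.7, 86.7]
tcp_rot: [[0.749, 0.53, 0.398], [0.467, -0.848, 0.25], [0.47, -0.001, -0.883]]
force: [-0.1, 0.1, -2.4]
width: 17.5
gripper_force: 60.0
```

```bash
python3 nuts.py g4
```

```text
lip tray [61.5 -1.2 86.8  1. ] [ 31.9 -18.   -0.1] [-0.1  0.1 -2.4]
top 0.86 tray [-6.5 22.4 93.3] scoop [-20.2  23.5  27.3]
top 0.85 tray [ 24.2  19.9 103.4] scoop [12.1 21.1 27.4]
top 0.67 tray [86.5 10.  29.1] scoop [ 48.5  11.4 -62.6]
top 0.61 tray [ -8.6 -10.7  92.4] scoop [-22.4  -9.6  27. ]
top 0.61 tray [ 88.3 -23.1  31.9] scoop [ 51.1 -21.7 -60.6]
top 0.56 tray [ 21.1 -16.  103.1] scoop [  9.2 -14.9  27.9]
side 0.64 tray [ 88.  -21.2  34.9] scoop [ 51.7 -19.9 -57.6]
side 0.61 tray [-9.1 -8.7 93.9] scoop [-22.4  -7.6  28.6]
side 0.59 tray [288.6  39.1  54.1] scoop [ 248.4   40.8 -101.2]
side 0.46 tray [86.  13.3 34.2] scoop [ 49.6  14.6 -57.5]
side 0.45 tray [-2.4 22.8 96.7] scoop [-15.3  23.9  29.2]
side 0.44 tray [26.9 21.6 99.5] scoop [13.5 22.8 22.8]
```

View pics/g4.png

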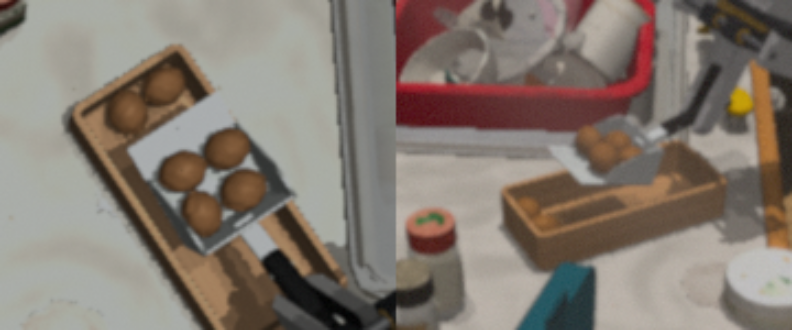

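Four nuts sit in the bowl and two remain at the tray's end, (128,110) and (165,85). Carrying to the box.

```bash
cat >> plan.py <<'E'
BX=scoopT(479,408,0,-16)
def box(x,y,z): return (BX@np.array([x,y,z,1.]))[:3]
def lipat(x,y,z,yaw,pitch): return piv(x,y,z,yaw,pitch,LIP)@tool_in_scoop()
E
python3 - <<'E'
from plan import *
b=box(-15,0,0);print(b)
rows([(lipat(500,100,130,28,-18),15,3),(lipat(445,250,130,20,-18),20,3),(lipat(b[0],b[1],100,15,-18),20,3)])
E
```

```text
[464.58107456 412.13456034   0.        ]
-0.22 -1.09 -0.73 -0.2 0 0.4; -0.22 -1.08 -0.74 -0.3 0 0.5; -0.23 -1.07 -0.74 -0.2 0 0.4; -0.24 -1.07 -0.75 -0.2 0 0.4; -0.25 -1.07 -0.75 -0.3 0 0.4; -0.26 -1.06 -0.75 -0.2 0 0.5; -0.26 -1.06 -0.76 -0.2 0 0.4; -0.27 -1.05 -0.77 -0.3 0 0.4; 0.21 -1.79 0.11 -0.4 0 0.7; 0.18 -1.8 0.11 -0.3 0 0.7
0.16 -1.8 0.09 -0.4 0 0.7; 0.14 -1.8 0.08 -0.4 0 0.7; 0.12 -1.8 0.07 -0.4 0 0.7; 0.1 -1.81 0.05 -0.3 0 0.8; 0.07 -1.81 0.05 -0.4 0 0.7; 0.05 -1.8 0.03 -0.4 0 0.7; 0.03 -1.81 0.02 -0.3 0 0.7; 0 -1.81 0.01 -0.4 0.1 0.7; 0.57 -1.76 0.69 -0.3 0 0.5; 0.56 -1.77 0.68 -0.2 0 0.5
0.54 -1.78 0.67 -0.3 0 0.5; 0.53 -1.79 0.67 -0.3 0 0.5; 0.51 -1.8 0.66 -0.2 0 0.5; 0.5 -1.8 0.65 -0.3 0 0.4; 0.48 -1.8 0.64 -0.2 0 0.5; 0.47 -1.82 0.63 -0.3 0 0.5; 0.45 -1.82 0.62 -0.3 0 0.5
```

```bash
cat >> plan.py <<'E'
from scipy.interpolate import CubicSpline
def smooth(path,N,ease=True):
    """path of (x,y,z,yaw,pitch) lip poses, first = now"""
    p=np.array(path,float);d=np.r_[0,np.cumsum(np.linalg.norm(np.diff(p[:,:3],axis=0),axis=1))]
    cs=CubicSpline(d/d[-1],p,bc_type="natural");t=np.arange(1,N+1)/N
    s=t**3*(10-15*t+6*t*t) if ease else t
    return rows([(lipat(*cs(k)),1e6,1e6) for k in s])
def lipnow():
    S=cur()@np.linalg.inv(tool_in_scoop());e=Ro.from_matrix(S[:3,:3]).as_euler("ZYX",degrees=True)
    return np.r_[(S@np.r_[LIP,1])[:3],e[:2]]
E
python3 - <<'E'
from plan import *
b=box(-15,0,0);print(lipnow())
smooth([lipnow(),(500,120,140,27,-26),(455,250,140,20,-26),(b[0],b[1],110,15,-24)],40)
E
```

```text
[577.06241978  58.15136376  85.97958442  31.89566012 -17.97971901]
0 -0.01 0 0 0 0; -0.01 -0.04 -0.02 0 0 0; -0.02 -0.09 -0.06 -0.1 0.1 0; -0.03 -0.18 -0.1 0 0.2 0.1; -0.06 -0.28 -0.15 -0.1 0.3 0.1; -0.08 -0.39 -0.22 0 0.4 0.2; -0.1 -0.51 -0.28 -0.2 0.5 0.2; -0.12 -0.65 -0.35 -0.1 0.6 0.2; -0.13 -0.78 -0.42 -0.2 0.7 0.3; -0.15 -0.92 -0.48 -0.2 0.9 0.4
-0.15 -1.06 -0.53 -0.3 0.9 0.4; -0.13 -1.21 -0.55 -0.3 0.9 0.5; -0.12 -1.36 -0.54 -0.3 1 0.5; -0.09 -1.53 -0.5 -0.5 0.9 0.6; -0.04 -1.69 -0.41 -0.4 0.7 0.7; 0 -1.87 -0.28 -0.5 0.5 0.7; 0.05 -2.03 -0.14 -0.6 0.3 0.7; 0.09 -2.16 -0.01 -0.6 0.1 0.8; 0.13 -2.23 0.13 -0.6 -0.1 0.9; 0.17 -2.27 0.24 -0.6 -0.2 0.8
0.2 -2.26 0.34 -0.6 -0.3 0.7; 0.24 -2.18 0.42 -0.6 -0.3 0.8; 0.26 -2.07 0.46 -0.4 -0.3 0.6; 0.3 -1.95 0.51 -0.4 -0.2 0.6; 0.31 -1.81 0.52 -0.4 -0.3 0.5; 0.32 -1.68 0.53 -0.3 -0.2 0.4; 0.32 -1.54 0.52 -0.2 -0.2 0.4; 0.31 -1.4 0.49 -0.3 -0.1 0.3; 0.28 -1.26 0.46 -0.2 -0.2 0.3; 0.26 -1.12 0.41 -0.1 -0.1 0.2
0.23 -0.98 0.37 -0.2 -0.1 0.3; 0.2 -0.83 0.32 -0.1 -0.1 0.1; 0.16 -0.69 0.26 -0.1 -0.1 0.2; 0.13 -0.55 0.21 -0.1 0 0.1; 0.1 -0.41 0.15 0 -0.1 0.1; 0.07 -0.3 0.12 -0.1 0 0; 0.04 -0.19 0.07 0 0 0.1; 0.03 -0.1 0.04 0 0 0; 0.01 -0.04 0.01 0 0 0; 0 -0.01 0 0 0 0
```

drive_tool(
  targets="-0.02 -0.1 -0.06 -0.1 0.1 0; -0.03 -0.2 -0.1 0 0.2 0.1; -0.06 -0.3 -0.15 -0.1 0.3 0.1; -0.08 -0.4 -0.2 0 0.4 0.2; -0.1 -0.5 -0.3 -0.2 0.5 0.2; -0.12 -0.65 -0.35 -0.1 0.6 0.2; -0.13 -0.8 -0.4 -0.2 0.7 0.3; -0.15 -0.9 -0.5 -0.2 0.9 0.4; -0.15 -1.05 -0.53 -0.3 0.9 0.4; -0.13 -1.2 -0.55 -0.3 0.9 0.5",
)

```text
t: 13.15
eef_pos: [395.5, 18.2, 108.9]
tcp_rot: [[0.728, 0.486, 0.483], [0.404, -0.874, 0.27], [0.554, -0.002, -0.833]]
force: [0.6, -0.5, -1.9]
width: 17.4
gripper_force: 60.0
```

drive_tool(
  targets="-0.12 -1.35 -0.54 -0.3 1 0.5; -0.1 -1.5 -0.5 -0.5 0.9 0.6; -0.05 -1.7 -0.4 -0.4 0.7 0.7; 0 -1.85 -0.3 -0.5 0.5 0.7; 0.05 -2 -0.15 -0.6 0.3 0.7; 0.1 -2.15 0 -0.6 0.1 0.8; 0.13 -2.2 0.13 -0.6 -0.1 0.9; 0.17 -2.25 0.25 -0.6 -0.2 0.8; 0.2 -2.25 0.35 -0.6 -0.3 0.7; 0.24 -2.2 0.42 -0.6 -0.3 0.8",
)

```text
t: 14.15
eef_pos: [314.0, 159.2, 114.3]
tcp_rot: [[0.766, 0.36, 0.532], [0.295, -0.933, 0.207], [0.571, -0.002, -0.821]]
force: [-0.1, -0.8, -2.5]
width: 17.6
gripper_force: 60.0
```

drive_tool(
  targets="0.26 -2.05 0.46 -0.4 -0.3 0.6; 0.3 -1.95 0.5 -0.4 -0.2 0.6; 0.3 -1.8 0.5 -0.4 -0.3 0.5; 0.32 -1.7 0.53 -0.3 -0.2 0.4; 0.32 -1.55 0.52 -0.2 -0.2 0.4; 0.3 -1.4 0.5 -0.3 -0.1 0.3; 0.28 -1.25 0.46 -0.2 -0.2 0.3; 0.26 -1.1 0.4 -0.1 -0.1 0.2; 0.23 -1 0.37 -0.2 -0.1 0.3; 0.2 -0.85 0.32 -0.1 -0.1 0.1",
)

```text
t: 15.15
eef_pos: [311.2, 258.7, 91.6]
tcp_rot: [[0.807, 0.3, 0.509], [0.258, -0.954, 0.153], [0.531, 0.008, -0.847]]
force: [-0.1, -0.4, -2.0]
width: 17.3
gripper_force: 60.0
```

drive_tool(
  targets="0.16 -0.7 0.26 -0.1 -0.1 0.2; 0.13 -0.55 0.2 -0.1 0 0.1; 0.1 -0.4 0.15 0 -0.1 0.1; 0.07 -0.3 0.1 -0.1 0 0; 0.05 -0.2 0.07 0 0 0.1; 0.03 -0.1 0.05 0 0 0; 0 0 0 0 0 0; 0 0 0 0 0 0",
)

```text
t: 15.95
eef_pos: [316.2, 281.0, 92.1]
tcp_rot: [[0.814, 0.295, 0.5], [0.253, -0.955, 0.151], [0.523, 0.004, -0.852]]
force: [0.1, 0.2, -1.8]
width: 17.3
gripper_force: 60.0
```

```bash
python3 nuts.py g5
python3 - <<'E'
from plan import *
print(lipnow(),box(-15,0,0),env.sense()["joint_pos"],env.sense()["t"])
x,y,_=box(-12,0,0)
print("pour");smooth([lipnow(),(x,y,60,15,-5),(x,y,50,15,20),(x,y,48,15,48)],24,False)
E
```

```text
lip tray [104.5 287.9 101.5   1. ] [ 17.2 -21.5  -0.4] [ 0.1  0.2 -1.8]
top 0.73 tray [86.4 11.  31.3] scoop [  66.3 -271.7  -86.7]
top 0.7 tray [ 72.8 314.8 116.2] scoop [13.  17.8 27.6]
top 0.69 tray [ 88.4 -23.1  31.6] scoop [  76.3 -304.1  -90.5]
top 0.61 tray [ 43.8 326.4 103.5] scoop [-20.5  21.5  27.2]
top 0.59 tray [ 32.8 293.6 102.8] scoop [-22.9 -13.   27.1]
top 0.59 tray [ 59.3 281.1 114.6] scoop [  8.2 -18.3  27.5]
side 0.7 tray [ 77.3 320.1 113.9] scoop [15.  24.  24.4]
side 0.6 tray [ 64.1 284.4 113.7] scoop [ 11.5 -13.9  25.3]
side 0.55 tray [ 35.1 296.7 102.8] scoop [-21.5  -9.4  26.6]
side 0.53 tray [ 88.4 -21.   35.3] scoop [  77.1 -302.2  -86.9]
side 0.52 tray [86.  13.5 34.4] scoop [  66.4 -269.4  -83.4]
[461.06781641 325.71569905 101.51982853  17.22741291 -21.50499825] [464.58107456 412.13456034   0.        ] [ 45.50522486  -0.95340678 136.19394829 -42.44195299  21.830177
 154.91265763] 16.15
pour
0.94 -0.55 -1.15 0.3 -5.9 0.2; 0.94 -0.59 -1.15 0 -5.7 0.2; 0.94 -0.58 -1.13 -0.1 -5.7 0.1; 0.91 -0.58 -1.11 0 -5.4 0.2; 0.89 -0.56 -1.05 0 -5.2 0.2; 0.83 -0.56 -0.99 0 -4.9 0.1; 0.79 -0.53 -0.91 0 -4.4 0.2; 0.71 -0.52 -0.81 0 -4 0.1; 0.65 -0.5 -0.68 0 -3.4 0.2; 0.56 -0.47 -0.55 0.1 -2.8 0.1
0.47 -0.45 -0.38 0 -2.2 0.1; 0.38 -0.42 -0.2 0 -1.4 0.1; 0.27 -0.39 0 0.1 -0.6 0.1; 0.16 -0.36 0.22 0 0.2 0.1; 0.04 -0.33 0.48 0 1.2 0.1; -0.09 -0.29 0.74 0 2.3 0; -0.23 -0.25 1.03 0.1 3.2 0.1; -0.36 -0.2 1.35 0 4.5 0; -0.53 -0.17 1.68 0 5.6 0.1; -0.7 -0.11 2.03 0 6.9 0
-0.89 -0.06 2.4 0 8.3 0; -0.97 -0.02 2.43 0 8.2 -0.1; 1.07 0 -1.51 0 -8.6 0.1; 10.07 -0.03 -7.27 0 -49.7 0.1
```

View pics/g5.png

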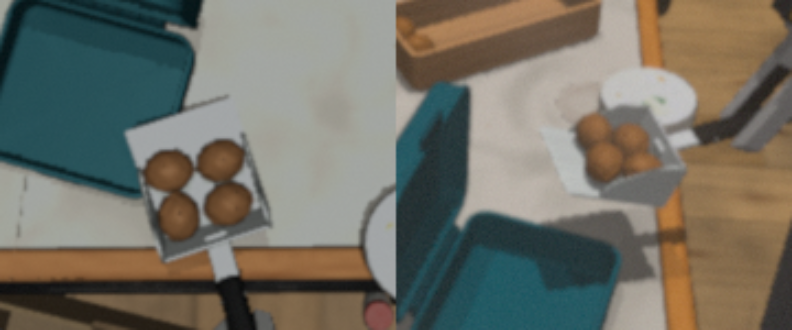

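The four nuts are still in the bowl (left panel, around (195,190)), but joint 6 stopped at its limit. I'll turn the heading to 40° so the tilt stays in the arm's plane.

Run:
```python
from plan import *
x,y,_=box(-18,-22,0);l=lipnow();print(x,y)
m=l.copy();m[0]-=12;m[1]+=10;m[2]+=3;m[3]=31
smooth([l,m,(x-2,y-2,95,40,-22)],28)
```

```text
455.63326764513624 391.81371509406296
0 0.04 0 0.4 0 0; -0.01 0.03 -0.01 0.1 0 -0.1; -0.02 0.09 -0.03 0.3 0 -0.4; -0.04 0.15 -0.05 0.4 0 -0.8; -0.05 0.23 -0.07 0.7 0 -1.1; -0.06 0.3 -0.09 0.9 0 -1.5; -0.07 0.38 -0.1 1.2 0 -1.8; -0.07 0.41 -0.11 1.3 0 -2.2; -0.05 0.42 -0.1 1.4 0 -2.4; -0.02 0.39 -0.05 1.5 0 -2.3
0.04 0.29 -0.01 1.3 0 -2.1; 0.08 0.2 0.07 1.1 0 -1.9; 0.14 0.1 0.12 1 0 -1.5; 0.19 -0.01 0.19 0.6 0 -1.1; 0.22 -0.11 0.24 0.5 0.1 -0.8; 0.25 -0.17 0.28 0.3 0 -0.4; 0.27 -0.23 0.3 0.1 0.1 -0.2; 0.26 -0.26 0.31 0 0 0; 0.25 -0.27 0.29 -0.1 0.1 0.2; 0.23 -0.26 0.28 -0.1 0 0.2
0.2 -0.24 0.24 -0.2 0 0.2; 0.17 -0.2 0.2 -0.1 0.1 0.2; 0.13 -0.17 0.16 -0.1 0 0.2; 0.1 -0.12 0.12 -0.1 0 0.1; 0.06 -0.08 0.08 0 0 0.1; 0.04 -0.04 0.04 -0.1 0 0; 0.01 -0.02 0.02 0 0 0.1; 0 0 0 0 0 0
```

drive_tool(
  targets="-0.01 0.04 -0.01 0.2 0 -0.1; -0.02 0.09 -0.03 0.3 0 -0.4; -0.04 0.15 -0.05 0.4 0 -0.8; -0.05 0.23 -0.07 0.7 0 -1.1; -0.06 0.3 -0.09 0.9 0 -1.5; -0.07 0.38 -0.1 1.2 0 -1.8; -0.07 0.4 -0.1 1.3 0 -2.2; -0.05 0.4 -0.1 1.4 0 -2.4; -0.02 0.4 -0.05 1.5 0 -2.3; 0.04 0.3 0 1.3 0 -2.1",
)

```text
t: 17.15
eef_pos: [318.3, 256.8, 93.6]
tcp_rot: [[0.727, 0.528, 0.439], [0.453, -0.849, 0.272], [0.517, 0.001, -0.856]]
force: [-0.2, -0.1, -2.5]
width: 17.7
gripper_force: 60.0
```

drive_tool(
  targets="0.08 0.2 0.07 1.1 0 -1.9; 0.14 0.1 0.12 1 0 -1.5; 0.19 0 0.19 0.6 0 -1.1; 0.22 -0.11 0.24 0.5 0.1 -0.8; 0.25 -0.17 0.28 0.3 0 -0.4; 0.27 -0.23 0.3 0.1 0.1 -0.2; 0.26 -0.26 0.31 0 0 0; 0.25 -0.27 0.29 -0.1 0.1 0.2; 0.23 -0.26 0.28 -0.1 0 0.2; 0.2 -0.24 0.24 -0.2 0 0.2",
)

```text
t: 18.15
eef_pos: [334.2, 285.6, 84.6]
tcp_rot: [[0.672, 0.616, 0.411], [0.526, -0.788, 0.321], [0.521, 0.001, -0.853]]
force: [0.8, -0.1, -0.8]
width: 17.6
gripper_force: 60.0
```

Run:
```python
from plan import *
np.set_printoptions(precision=1,suppress=True)
l=lipnow();x,y,_=box(-18,-22,0)
print(l,x,y,env.sense()["joint_pos"],env.sense()["t"])
n=rows([(lipat(x,y,85,40,-20),9,3)])
print("pour");n=rows([(lipat(x,y,60,40,0),9,3),(lipat(x,y,48,40,20),9,3),(lipat(x,y,48,40,48),9,4)],n)
```

```text
[453.8 378.8  93.6  38.  -21.4] 455.63326764513624 391.81371509406296 [ 25.7  -1.6 138.5  27.6  13.9  52.5] 18.15
0.27 -0.18 0.46 0.6 -0.7 -0.8; 0.29 -0.18 0.45 0.6 -0.7 -0.9
pour
0.28 0 -0.28 0 -2.9 0; 0.27 0 -0.3 0 -2.8 0; 0.26 0 -0.31 0 -2.9 0; 0.24 0 -0.33 0 -2.8 0; 0.22 0 -0.33 0 -2.9 0; 0.2 0 -0.35 0 -2.8 0.1; 0.19 0 -0.35 0 -2.9 0; 0.43 0 -0.42 0 -2.9 0; 0.42 0 -0.45 0 -2.8 0; 0.38 0 -0.47 0 -2.9 0
0.37 -0.01 -0.48 0 -2.8 0; 0.34 0 -0.5 0 -2.9 0; 0.32 0 -0.52 0 -2.8 0; 0.29 0 -0.54 0 -2.9 0; 0.55 0 -0.61 0 -3.1 0; 0.51 0 -0.63 0 -3.1 0; 0.47 0 -0.66 0 -3.1 0; 0.44 -0.01 -0.69 0 -3.1 0; 0.41 0 -0.71 0 -3.1 0.1; 0.36 0 -0.73 0 -3.2 0
0.32 0 -0.75 0 -3.1 0; 0.28 0 -0.76 0 -3.1 0; 0.24 -0.01 -0.78 0 -3.1 0
```

drive_tool(
  targets="0.27 -0.18 0.46 0.6 -0.7 -0.8; 0.29 -0.18 0.45 0.6 -0.7 -0.9; 0.28 0 -0.28 0 -2.9 0; 0.27 0 -0.3 0 -2.8 0; 0.26 0 -0.31 0 -2.9 0; 0.24 0 -0.33 0 -2.8 0; 0.22 0 -0.33 0 -2.9 0; 0.2 0 -0.35 0 -2.8 0; 0.19 0 -0.35 0 -2.9 0",
)

```text
t: 19.05
eef_pos: [345.9, 298.8, 107.4]
tcp_rot: [[0.754, 0.644, 0.13], [0.634, -0.765, 0.113], [0.172, -0.002, -0.985]]
force: [0.5, -1.0, -1.3]
width: 17.6
gripper_force: 60.0
```

Run:
```python
from plan import *
np.set_printoptions(precision=1,suppress=True)
l=lipnow();x,y,_=box(-18,-22,0)
print(l,x,y,env.sense()["joint_pos"],env.sense()["t"])
n=rows([(lipat(x,y,48,40,20),9,3),(lipat(x,y,48,40,50),9,4)])
```

```text
[456.4 391.6  60.3  40.1   0.1] 455.63326764513624 391.81371509406296 [ 30.6   5.2 116.4   2.4  48.6  79.1] 19.05
0.42 -0.01 -0.42 0 -2.8 0; 0.41 -0.01 -0.44 0 -2.9 0; 0.38 -0.01 -0.46 0 -2.8 0.1; 0.36 -0.01 -0.48 0 -2.9 0; 0.33 -0.02 -0.49 0 -2.8 0; 0.31 -0.01 -0.51 0 -2.9 0; 0.28 -0.01 -0.53 0.1 -2.8 0; 0.6 0 -0.64 0 -3.3 0; 0.55 0 -0.67 0 -3.4 0; 0.52 -0.01 -0.7 0 -3.3 0
0.47 0 -0.73 0 -3.3 0.1; 0.44 0 -0.76 0 -3.4 0; 0.38 -0.01 -0.78 0 -3.3 0; 0.34 0 -0.81 0 -3.3 0; 0.3 0 -0.82 0 -3.4 0; 0.24 0 -0.84 0 -3.3 0
```

drive_tool(
  targets="0.42 0 -0.42 0 -2.8 0; 0.4 0 -0.44 0 -2.9 0; 0.38 0 -0.46 0 -2.8 0; 0.36 0 -0.48 0 -2.9 0; 0.33 0 -0.5 0 -2.8 0; 0.3 0 -0.5 0 -2.9 0; 0.28 0 -0.53 0 -2.8 0; 0.6 0 -0.64 0 -3.3 0; 0.55 0 -0.67 0 -3.4 0; 0.52 0 -0.7 0 -3.3 0",
)

```text
t: 20.05
eef_pos: [381.0, 328.3, 156.9]
tcp_rot: [[0.719, 0.644, -0.262], [0.606, -0.765, -0.217], [-0.34, -0.003, -0.94]]
force: [0.9, -0.2, -1.7]
width: 17.5
gripper_force: 60.0
```

drive_tool(
  targets="0.47 0 -0.73 0 -3.3 0; 0.44 0 -0.76 0 -3.4 0; 0.38 0 -0.78 0 -3.3 0; 0.34 0 -0.8 0 -3.3 0; 0.3 0 -0.82 0 -3.4 0; 0.24 0 -0.84 0 -3.3 0; 0 0 0 0 0 0; 0 0 0 0 0 0; 0 0 0 0 0 0",
)

```text
t: 20.95
eef_pos: [411.4, 353.8, 188.6]
tcp_rot: [[0.587, 0.644, -0.491], [0.496, -0.765, -0.41], [-0.64, -0.003, -0.768]]
force: [-0.6, -0.0, -2.0]
width: 17.4
gripper_force: 60.0
```

```bash
cat > inbox.py <<'E'
from plan import *
from h import *
import sys
np.set_printoptions(precision=1,suppress=True)
print(lipnow(),env.sense()["force"],env.sense()["t"])
for c in("top","side"):
    f=env.grab_frame(c);W=cloud(f)
    for d in env.silhouettes(c,"walnut1")[:9]:
        if d["score"]<.25: continue
        m=np.nanmean(W[d["region"]],0);q=np.linalg.inv(BX)@np.r_[m,1];print(c,round(d["score"],2),m,"box",q[:3],"dist",np.linalg.norm(q[:3]-[0,0,40]))
    u,v=(230,290) if c=="top" else (350,320)
    a=f["image"][v-80:v+80,u-90:u+90];b=a if c=="top" else np.hstack([b,a])
cv2.imwrite(f"pics/{sys.argv[1]}.png",cv2.resize(b[:,:,::-1],None,fx=2.2,fy=2.2))
E
python3 inbox.py g6
```

```text
[455.2 390.8  48.1  40.2  49.8] [-0.6 -0.  -2. ] 20.95
top 0.73 [511.7 381.7  27.7] box [ 38.6 -16.3  27.7] dist 43.689528081142214
top 0.68 [592.5  80.8  31.1] box [ 199.3 -283.2   31.1] dist 346.39965678892634
top 0.57 [611.9  52.9  31.6] box [ 225.6 -304.7   31.6] dist 379.2659079425398
top 0.5 [484.  454.1  31.7] box [-7.9 45.7 31.7] dist 47.11630712974113
side 0.67 [515.6 392.4  28.2] box [39.5 -4.9 28.2] dist 41.48966627858583
side 0.65 [455.3 464.2  30.9] box [-38.2  47.5  30.9] dist 61.62934297393578
side 0.64 [514.3 450.8  32.1] box [22.1 50.9 32.1] dist 56.041293228205895
side 0.61 [484.2 450.1  29.6] box [-6.6 41.9 29.6] dist 43.66473885655555
side 0.58 [593.1  82.5  34.4] box [ 199.4 -281.5   34.4] dist 344.9531179338718
side 0.58 [516.7 398.   56.8] box [39.   0.8 56.8] dist 42.48099059460904
side 0.46 [610.7  56.4  34.8] box [ 223.6 -301.7   34.8] dist 375.4990823530228
```

View pics/g6.png

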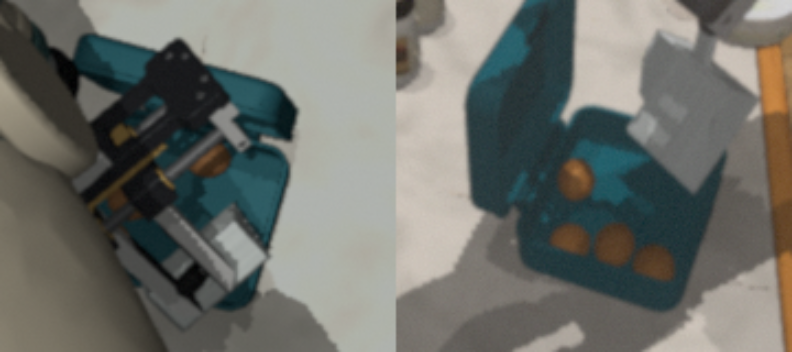

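All four nuts are in the box: right panel, (575,180), (570,240), (615,245), (655,263). Now the scoop goes back.

Run:
```python
from plan import *
l=lipnow()
def flat(x,y,z): return scoopT(x,y,z,12)@tool_in_scoop()
C=rows([(lipat(420,330,110,36,15),25,6),(lipat(470,270,110,22,0),30,5),(flat(517,212,60),30,5),(flat(517,212,12),15,5),(flat(517,212,0),4,5)])
print(C[:3,3])
```

```text
-1.77 0.25 1.4 0.3 5.8 0.6; -1.9 0.27 1.22 0.2 5.8 0.7; -2.01 0.3 1.01 0.3 5.8 0.6; -2.11 0.32 0.81 0.3 5.8 0.6; -2.16 0.36 0.59 0.3 5.8 0.7; -2.21 0.38 0.36 0.2 5.8 0.6; -0.09 0.86 0.72 -0.1 3 2.8; -0.08 0.87 0.72 -0.1 3 2.8; -0.08 0.86 0.72 -0.2 3 2.8; -0.08 0.87 0.72 -0.1 3 2.8
-0.07 0.87 0.71 -0.1 3 2.8; 1.4 1.35 1.51 -0.4 0 2.5; 1.47 1.27 1.53 -0.5 0 2.4; 1.51 1.2 1.53 -0.4 0 2.5; 1.56 1.12 1.55 -0.4 0 2.4; -0.21 0 1.18 0 0 0; -0.2 0.01 1.18 0 0 0; -0.21 0 1.18 0 0 0; -0.21 0.01 1.18 0 0 0; -0.07 0 0.39 0 0 0
-0.07 0 0.4 0 0 0; -0.07 0 0.39 0 0 0
[417.32389867 190.85456248  46.86759321]
```

drive_tool(
  targets="-1.77 0.25 1.4 0.3 5.8 0.6; -1.9 0.27 1.2 0.2 5.8 0.7; -2 0.3 1 0.3 5.8 0.6; -2.1 0.3 0.8 0.3 5.8 0.6; -2.15 0.35 0.6 0.3 5.8 0.7; -2.2 0.4 0.35 0.2 5.8 0.6; -0.1 0.85 0.7 -0.1 3 2.8; -0.1 0.85 0.7 -0.1 3 2.8; -0.1 0.85 0.7 -0.2 3 2.8; -0.1 0.85 0.7 -0.1 3 2.8",
)

```text
t: 22.15
eef_pos: [331.1, 223.7, 164.8]
tcp_rot: [[0.901, 0.418, 0.114], [0.415, -0.909, 0.049], [0.124, 0.003, -0.992]]
force: [0.2, 0.4, -0.9]
width: 17.7
gripper_force: 60.0
```

drive_tool(
  targets="-0.1 0.85 0.7 -0.1 3 2.8; 1.4 1.35 1.5 -0.4 0 2.5; 1.47 1.27 1.5 -0.5 0 2.4; 1.5 1.2 1.5 -0.4 0 2.5; 1.55 1.1 1.55 -0.4 0 2.4; 0 0 0 0 0 0; 0 0 0 0 0 0",
)

```text
t: 22.85
eef_pos: [415.0, 191.3, 107.8]
tcp_rot: [[0.964, 0.209, 0.166], [0.205, -0.978, 0.039], [0.171, -0.003, -0.985]]
force: [0.2, -0.2, -1.9]
width: 17.4
gripper_force: 60.0
```

Run:
```python
from plan import *
np.set_printoptions(precision=1,suppress=True)
print(lipnow())
def flat(x,y,z): return scoopT(x,y,z,12)@tool_in_scoop()
rows([(flat(517,212,12),15,5),(flat(517,212,0.3),4,5)])
```

```text
[556.1 221.3  60.5  12.    0.2]
-0.16 0.03 1.22 0 0 0; -0.15 0.03 1.21 0 0.1 0; -0.16 0.02 1.22 0 0 0; -0.16 0.03 1.22 0 0.1 0; -0.07 0 0.38 0 0 0; -0.06 0 0.39 0 0 0; -0.07 0.01 0.38 0 0 0
```

drive_tool(
  targets="-0.16 0.03 1.22 0 0 0; -0.16 0.03 1.22 0 0.1 0; -0.16 0.02 1.22 0 0 0; -0.16 0.03 1.22 0 0.1 0; -0.07 0 0.38 0 0 0; -0.06 0 0.39 0 0 0; -0.07 0 0.38 0 0 0; 0 0 0 0 0 0; 0 0 0 0 0 0",
)

```text
t: 23.75
eef_pos: [418.8, 191.4, 47.4]
tcp_rot: [[0.963, 0.209, 0.172], [0.205, -0.978, 0.04], [0.177, -0.003, -0.984]]
force: [-0.1, -0.2, -1.2]
width: 17.3
gripper_force: 60.0
```

drive_tool(
  targets="0 0 0 0 0 0; 0 0 0 0 0 0; 0 0 0 0 0 0; 0 0 0 0 0 0; 0 0 0 0 0 0",
  jaw=5,
)

```text
t: 24.25
eef_pos: [418.8, 191.3, 47.1]
tcp_rot: [[0.963, 0.209, 0.172], [0.205, -0.978, 0.04], [0.176, -0.003, -0.984]]
force: [0.0, -0.7, -0.4]
width: 49.5
gripper_force: 0.0
```

Run:
```python
from plan import *
from h import *
np.set_printoptions(precision=2,suppress=True)
print(env.sense()["force"])
S=scoopT(517,212,0,12)
for c in("top","side"):
    f=env.grab_frame(c);W=cloud(f);d=env.silhouettes(c,"scoop")[0];P=W[d["region"]];P=P[np.isfinite(P[:,0])]
    Q=np.c_[P,np.ones(len(P))]@np.linalg.inv(S).T
    k=(abs(Q[:,0])<35)&(abs(Q[:,1])<30)&(abs(Q[:,2])<15)
    A=np.c_[Q[k,:2],np.ones(k.sum())];print(c,d["score"],np.linalg.lstsq(A,Q[k,2],rcond=None)[0])
    # lid joint: points on lid
    d=env.silhouettes(c,"snack_box")[0];P=W[d["region"]];P=P[np.isfinite(P[:,0])];Q=np.c_[P,np.ones(len(P))]@np.linalg.inv(BX).T
    k=Q[:,2]>60;q=Q[k];print(len(q))
    for a in range(60,180,20):
        w=q[(q[:,2]>a)&(q[:,2]<a+20)]
        if len(w)>10: print(a,np.percentile(w[:,0],[2,50,98]),np.percentile(w[:,1],[2,98]))
    print("top z",np.percentile(q[:,2],[95,99.5]),"tab",q[q[:,2]>174][:,:3].mean(0) if (q[:,2]>174).any() else "")
```

```text
[ 0.03 -0.73 -0.36]
top 0.77 [0.   0.   3.39]
1883
60 [67.28 72.76 87.97] [-73.88  70.84]
80 [67.   72.48 88.67] [-74.21  69.11]
100 [66.36 71.68 89.57] [-74.37  69.32]
120 [66.17 73.85 88.25] [-74.41  69.35]
140 [65.78 75.34 88.59] [-74.03  68.78]
160 [65.5  78.16 90.44] [-68.74  63.65]
top z [172.96 183.69] tab [ 67.14  -0.56 181.16]
side 0.95 [-0.   -0.    4.68]
2673
60 [67.99 88.43 91.82] [-73.58  70.38]
80 [67.5  87.09 91.38] [-73.52  70.73]
100 [66.94 83.9  90.98] [-73.33  71.04]
120 [66.32 76.42 90.57] [-74.48  71.17]
140 [66.06 74.52 90.07] [-73.92  71.09]
160 [65.49 77.36 89.53] [-59.5   67.34]
top z [171.97 183.64] tab [ 66.82  -0.72 180.57]
```

Run:
```python
from plan import *
from h import *
np.set_printoptions(precision=0,suppress=True)
for c in("top","side"):
    W=cloud(env.grab_frame(c)).reshape(-1,3);W=W[np.isfinite(W[:,0])];Q=np.c_[W,np.ones(len(W))]@np.linalg.inv(BX).T
    for z0 in(60,120,180,240):
        print(c,z0)
        for x in range(100,260,40): print(x,[int(((Q[:,0]>x)&(Q[:,0]<x+40)&(Q[:,1]>y)&(Q[:,1]<y+40)&(Q[:,2]>z0)).sum()) for y in range(-120,160,40)])
C=cur();u=C.copy();u[:3,3]-=C[:3,2]*80
R=Ro.from_euler("z",74,degrees=True).as_matrix()@np.diag([1,-1,-1.])
a=T(R,box(40,-1,230));b=T(R,box(125,-1,230))
rows([(u,25,5),(a,35,5),(b,30,5)],C)
```

```text
top 60
100 [0, 0, 0, 0, 0, 0, 0]
140 [0, 0, 0, 0, 0, 0, 126]
180 [3, 0, 0, 875, 2182, 2757, 2916]
220 [2221, 2355, 2342, 1649, 875, 1722, 1192]
top 120
100 [0, 0, 0, 0, 0, 0, 0]
140 [0, 0, 0, 0, 0, 0, 126]
180 [0, 0, 0, 870, 2182, 2608, 2736]
220 [1722, 2180, 2205, 1382, 635, 1454, 1192]
top 180
100 [0, 0, 0, 0, 0, 0, 0]
140 [0, 0, 0, 0, 0, 0, 126]
180 [0, 0, 0, 870, 2182, 2430, 2509]
220 [1722, 2180, 2205, 1382, 348, 1077, 1192]
top 240
100 [0, 0, 0, 0, 0, 0, 0]
140 [0, 0, 0, 0, 0, 0, 126]
180 [0, 0, 0, 870, 2182, 2323, 2207]
220 [1722, 2180, 2205, 1382, 110, 9, 312]
side 60
100 [0, 0, 0, 0, 0, 0, 0]
140 [0, 0, 0, 0, 0, 0, 209]
180 [2, 0, 0, 456, 996, 1852, 3534]
220 [461, 642, 633, 506, 116, 780, 1554]
side 120
100 [0, 0, 0, 0, 0, 0, 0]
140 [0, 0, 0, 0, 0, 0, 209]
180 [0, 0, 0, 454, 996, 1747, 3217]
220 [190, 317, 501, 271, 116, 712, 1554]
side 180
100 [0, 0, 0, 0, 0, 0, 0]
140 [0, 0, 0, 0, 0, 0, 209]
180 [0, 0, 0, 454, 996, 1607, 2523]
220 [190, 317, 501, 271, 114, 612, 1554]
side 240
100 [0, 0, 0, 0, 0, 0, 0]
140 [0, 0, 0, 0, 0, 0, 209]
180 [0, 0, 0, 454, 996, 1521, 1955]
220 [190, 317, 501, 271, 73, 26, 532]
0 0 -2 0 0 0; 0 0 -2 0 0 0; 0 0 -2 0 0 0; 0 0 -2 0 0 0; 1.3 -1.39 -0.58 0.4 -0.7 -4.8; 1.41 -1.27 -0.58 0.4 -0.7 -4.7; 1.49 -1.16 -0.6 0.4 -0.7 -4.8; 1.59 -1.04 -0.6 0.4 -0.7 -4.7; 1.65 -0.91 -0.62 0.5 -0.7 -4.8; 1.72 -0.77 -0.63 0.4 -0.8 -4.7
1.77 -0.64 -0.65 0.4 -0.7 -4.8; 1.8 -0.48 -0.67 0.4 -0.7 -4.7; 1.83 -0.35 -0.69 0.4 -0.7 -4.8; 1.85 -0.19 -0.71 0.4 -0.7 -4.7; 1.85 -0.05 -0.73 0.4 -0.7 -4.8; 1.83 0.1 -0.75 0.4 -0.7 -4.7; 1.81 0.24 -0.78 0.4 -0.7 -4.8; 0 2.83 0 0 0 0; 0 2.84 0.01 0 0 0; 0 2.83 0 0 0 0
```

```bash
cat >> plan.py <<'E'
RL=Ro.from_euler("z",-8,degrees=True).as_matrix()@np.diag([1,-1,-1.])
HX,HZ=68,38
def lidp(th,r,off=27,rho=9):   # th deg; finger (half thickness rho in x) touching outer face at radius r
    th=np.radians(th);x=HX-r*np.cos(th)+(off)*np.sin(th)+rho;z=HZ+r*np.sin(th)+off*np.cos(th)
    return T(RL,box(x,-1,z))
E
python3 - <<'E'
from plan import *
C=cur();u=C.copy();u[:3,3]-=C[:3,2]*80
rows([(u,27,5),(T(RL,box(40,-1,225)),40,5),(T(RL,box(128,-1,225)),35,5),(T(RL,box(128,-1,150)),30,5)],C)
E
```

```text
0 0 -2.67 0 0 0; 0 0 -2.66 0 0 0; 0 0 -2.67 0 0 0; 2.4 -2.57 -1 -0.3 -1.4 2.9; 2.25 -2.69 -1.07 -0.3 -1.5 2.8; 2.08 -2.79 -1.15 -0.2 -1.4 2.9; 1.91 -2.88 -1.2 -0.3 -1.4 2.8; 1.73 -2.96 -1.26 -0.3 -1.4 2.9; 1.56 -3.05 -1.32 -0.3 -1.5 2.8; 1.36 -3.1 -1.37 -0.2 -1.4 2.9
2.91 0.41 0 0 0 0; 2.9 0.4 0 0 0 0; 2.91 0.41 0 0 0 0; 0 0 2.5 0 0 0; 0 0 2.5 0 0 0; 0 0.01 2.5 0 0 0
```

drive_tool(
  targets="0 0 -2.67 0 0 0; 0 0 -2.67 0 0 0; 0 0 -2.67 0 0 0; 2.4 -2.6 -1 -0.3 -1.4 2.9; 2.25 -2.7 -1.1 -0.3 -1.5 2.8; 2.1 -2.8 -1.15 -0.2 -1.4 2.9; 1.9 -2.9 -1.2 -0.3 -1.4 2.8; 1.7 -2.95 -1.25 -0.3 -1.4 2.9; 1.55 -3.05 -1.3 -0.3 -1.5 2.8; 1.35 -3.1 -1.35 -0.2 -1.4 2.9",
)

```text
t: 25.65
eef_pos: [517.0, 397.9, 225.2]
tcp_rot: [[0.99, -0.141, -0.001], [-0.141, -0.99, 0.001], [-0.001, -0.0, -1.0]]
force: [0.4, -0.5, 0.9]
width: 50.0
gripper_force: 0.0
```

drive_tool(
  targets="2.9 0.4 0 0 0 0; 2.9 0.4 0 0 0 0; 2.9 0.4 0 0 0 0; 0 0 0 0 0 0; 0 0 0 0 0 0",
  jaw=4,
)

```text
t: 26.15
eef_pos: [601.0, 372.3, 223.9]
tcp_rot: [[0.99, -0.14, -0.002], [-0.14, -0.99, 0.0], [-0.002, -0.0, -1.0]]
force: [0.6, 0.8, 0.3]
width: 40.0
gripper_force: 0.0
```

Run:
```python
from plan import *
np.set_printoptions(precision=1,suppress=True)
C=cur();print((np.linalg.inv(BX)@C)[:3,3],env.sense()["joint_pos"],env.sense()["force"])
n=rows([(T(RL,box(126,-1,148)),30,5)])
g=[(lidp(a,110,rho=8),8,5) for a in range(90,-1,-5)]
print("push");rows(g,n)
```

```text
[127.2  -0.7 223.9] [ 26.1  27.1  66.    0.1  87.  124.2] [0.6 0.8 0.3]
-0.04 0.01 2.53 0 0 0; -0.03 0 2.53 0 0.1 0; -0.04 0.01 2.53 0 0 -0.1
push
-0.76 -0.11 0 0 0 0; -0.76 -0.11 0 0 0 0; -0.76 -0.11 0 0 0 0; -0.48 -0.07 -0.09 0 0 0; -0.48 -0.06 -0.1 0 0 0; -0.49 -0.07 -0.05 0 0 0; -0.48 -0.07 -0.06 0 0 0; -0.49 -0.07 -0.01 0 0 0; -0.49 -0.07 -0.01 0 0 0; -0.49 -0.07 0.03 0 0 0
-0.48 -0.06 0.03 0 0 0; -0.49 -0.07 0.08 0 0 0; -0.48 -0.07 0.07 0 0 0; -0.48 -0.07 0.12 0 0 0; -0.47 -0.07 0.12 0 0 0; -0.46 -0.06 0.16 0 0 0; -0.47 -0.07 0.15 0 0 0; -0.45 -0.06 0.2 0 0 0; -0.45 -0.06 0.2 0 0 0; -0.43 -0.06 0.24 0 0 0
-0.42 -0.06 0.24 0 0 0; -0.41 -0.06 0.27 0 0 0; -0.41 -0.06 0.27 0 0 0; -0.38 -0.05 0.31 0 0 0; -0.38 -0.06 0.31 0 0 0; -0.35 -0.05 0.34 0 0 0; -0.36 -0.05 0.34 0 0 0; -0.32 -0.04 0.37 0 0 0; -0.32 -0.05 0.38 0 0 0; -0.29 -0.04 0.4 0 0 0
-0.29 -0.04 0.39 0 0 0; -0.26 -0.04 0.42 0 0 0; -0.25 -0.03 0.43 0 0 0; -0.22 -0.03 0.44 0 0 0; -0.21 -0.03 0.44 0 0 0; -0.18 -0.03 0.46 0 0 0; -0.18 -0.02 0.46 0 0 0; -0.14 -0.02 0.48 0 0 0; -0.13 -0.02 0.47 0 0 0
```

drive_tool(
  targets="-0.04 0 2.53 0 0 0; -0.04 0 2.53 0 0 0; -0.04 0 2.53 0 0 0; -0.76 -0.11 0 0 0 0; -0.76 -0.11 0 0 0 0; -0.76 -0.11 0 0 0 0; -0.48 -0.07 -0.1 0 0 0; -0.48 -0.07 -0.1 0 0 0; -0.48 -0.07 -0.05 0 0 0; -0.48 -0.07 -0.05 0 0 0",
)

```text
t: 27.15
eef_pos: [559.4, 385.1, 152.9]
tcp_rot: [[0.99, -0.139, 0.002], [-0.139, -0.99, 0.002], [0.002, -0.002, -1.0]]
force: [0.4, 0.3, 1.0]
width: 39.8
gripper_force: 0.5
```

drive_tool(
  targets="-0.49 -0.07 0 0 0 0; -0.49 -0.07 0 0 0 0; -0.49 -0.07 0.03 0 0 0; -0.48 -0.07 0.03 0 0 0",
)

```text
t: 27.55
eef_pos: [539.8, 390.3, 151.2]
tcp_rot: [[0.99, -0.139, 0.0], [-0.139, -0.99, 0.001], [-0.0, -0.001, -1.0]]
force: [0.2, 0.1, 1.0]
width: 40.1
gripper_force: 0.4
```

```bash
cat > lid.py <<'E'
from plan import *
from h import *
import sys
np.set_printoptions(precision=1,suppress=True)
s=env.sense();print("tcp in box",(np.linalg.inv(BX)@cur())[:3,3],s["force"],s["t"])
for c in("top","side"):
    f=env.grab_frame(c);W=cloud(f);hs=cv2.cvtColor(f["image"],cv2.COLOR_RGB2HSV)
    m=(hs[...,0]>82)&(hs[...,0]<105)&(hs[...,1]>110);P=W[m];P=P[np.isfinite(P[:,0])];Q=np.c_[P,np.ones(len(P))]@np.linalg.inv(BX).T
    Q=Q[(abs(Q[:,0])<130)&(abs(Q[:,1])<90)&(Q[:,2]<200)]
    print(c,len(Q),"lowest box pts",np.percentile(Q[Q[:,2]<32][:,:2],[1,99],axis=0).ravel() if (Q[:,2]<32).any() else "")
    for z in range(40,190,15):
        w=Q[(Q[:,2]>z)&(Q[:,2]<z+15)]
        if len(w)>15: print(z,len(w),np.percentile(w[:,0],[2,50,98]))
    u,v=(230,280) if c=="top" else (350,320)
    a=f["image"][v-80:v+80,u-90:u+90];b=a if c=="top" else np.hstack([b,a])
if len(sys.argv)>1: cv2.imwrite(f"pics/{sys.argv[1]}.png",cv2.resize(b[:,:,::-1],None,fx=2.2,fy=2.2))
E
python3 lid.py
```

```text
tcp in box [ 63.3  -0.2 151.2] [0.2 0.1 1. ] 27.55
top 3729 lowest box pts [-59.6 -45.6  25.8  68.9]
40 33 [-62.5 -31.2  51.3]
70 33 [55.2 78.8 83.7]
85 47 [50.4 72.2 78.2]
100 44 [47.8 64.9 71.6]
115 25 [48.5 60.4 65.3]
130 20 [49.6 54.8 60.1]
145 19 [20.1 25.7 44.7]
160 919 [18.8 29.7 42.5]
side 2243 lowest box pts [-53.9 -72.5  54.3  38.7]
40 70 [-63.2 -60.3  10.4]
145 20 [20.4 27.  43.4]
160 632 [19.2 29.9 40.6]
```

drive_tool(
  targets="-0.49 -0.07 0.08 0 0 0; -0.48 -0.07 0.08 0 0 0; -0.48 -0.07 0.12 0 0 0; -0.47 -0.07 0.12 0 0 0; -0.47 -0.06 0.16 0 0 0; -0.47 -0.07 0.16 0 0 0; -0.45 -0.06 0.2 0 0 0; -0.45 -0.06 0.2 0 0 0; -0.43 -0.06 0.24 0 0 0; -0.42 -0.06 0.24 0 0 0",
)

```text
t: 28.65
eef_pos: [495.2, 403.2, 135.2]
tcp_rot: [[0.99, -0.139, 0.0], [-0.139, -0.99, 0.001], [0.0, -0.001, -1.0]]
force: [0.7, 0.2, 0.4]
width: 39.8
gripper_force: 0.3
```

drive_tool(
  targets="-0.41 -0.06 0.27 0 0 0; -0.41 -0.06 0.27 0 0 0; -0.38 -0.05 0.31 0 0 0; -0.38 -0.06 0.31 0 0 0; -0.35 -0.05 0.34 0 0 0; -0.35 -0.05 0.34 0 0 0; -0.32 -0.04 0.38 0 0 0; -0.32 -0.05 0.38 0 0 0; -0.29 -0.04 0.4 0 0 0; -0.29 -0.04 0.4 0 0 0",
)

```text
t: 29.65
eef_pos: [461.3, 413.0, 101.0]
tcp_rot: [[0.99, -0.139, 0.0], [-0.139, -0.99, 0.001], [0.0, -0.001, -1.0]]
force: [0.3, 0.1, 0.1]
width: 40.0
gripper_force: 0.2
```

```bash
python3 lid.py g7
python3 - <<'E'
from plan import *
rows([(lidp(a,110,rho=8),8,5) for a in (15,10,5,0)])
E
```

```text
tcp in box [-18.4  -0.1 101. ] [0.3 0.1 0.1] 29.65
top 2840 lowest box pts [-59.8 -73.1  17.3  48.3]
40 53 [-62.3 -14.1  49.3]
55 440 [ 1.2 61.4 67.1]
70 1654 [-25.4  43.   62. ]
85 344 [-55.1 -14.4  24.8]
100 89 [-49.  -45.5 -24.8]
side 1951 lowest box pts [-59.7 -54.6  -5.2  69.6]
40 51 [-63.2 -61.2 -28.1]
55 52 [-2.  62.2 64.3]
70 462 [-51.   45.5  62.4]
85 802 [-65.  -48.6  15.3]
100 361 [-48.9 -43.6 -27.5]
-0.22 0 0.4 0 0 0; -0.21 -0.01 0.4 0 0.1 0; -0.22 -0.03 0.45 0 0 0; -0.21 -0.03 0.44 0 0 0; -0.18 -0.02 0.46 0 0 0; -0.18 -0.03 0.46 0 0 0; -0.14 -0.02 0.47 0 0 0; -0.13 -0.02 0.48 0 0 0
```

View pics/g7.png

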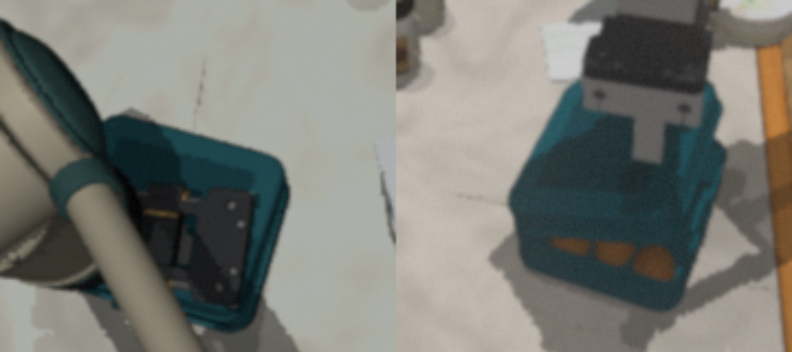

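The lid is nearly down, with three nuts visible in the gap in the right panel at (570,245) to (655,262). I'll press it shut.

drive_tool(
  targets="-0.22 0 0.4 0 0 0; -0.22 -0.01 0.4 0 0 0; -0.22 -0.03 0.45 0 0 0; -0.22 -0.03 0.45 0 0 0; -0.18 -0.02 0.46 0 0 0; -0.18 -0.03 0.46 0 0 0; -0.14 -0.02 0.47 0 0 0; -0.13 -0.02 0.48 0 0 0; 0 0 0 0 0 0",
)

```text
t: 30.65
eef_pos: [446.5, 416.5, 65.1]
tcp_rot: [[0.99, -0.139, -0.0], [-0.139, -0.99, 0.0], [-0.0, -0.0, -1.0]]
force: [0.1, 0.3, -0.4]
width: 40.0
gripper_force: 0.0
```

drive_tool(
  targets="0 0 0.1 0 0 0; 0 0 0.1 0 0 0; 0 0 0 0 0 0; 0 0 0 0 0 0",
)

```text
t: 31.05
eef_pos: [446.7, 416.5, 64.7]
tcp_rot: [[0.99, -0.139, 0.0], [-0.139, -0.99, 0.001], [0.0, -0.001, -1.0]]
force: [-1.9, -0.9, 5.5]
width: 39.9
gripper_force: 2.8
```

```bash
python3 lid.py
```

```text
tcp in box [-33.4  -0.7  64.7] [-1.9 -0.9  5.5] 31.05
top 3087 lowest box pts [-48.2 -73.   25.3 -72.4]
40 326 [-50.4  63.7  69.1]
55 2674 [-30.7  34.   59.4]
70 21 [ 8.5 28.7 40. ]
side 1836 lowest box pts [-57.8  63.7  -3.8  69.9]
40 227 [-72.9 -63.1   6.2]
55 1579 [-61.1   9.6  57. ]
```

drive_tool(
  targets="0 0 0.2 0 0 0; 0 0 0.1 0 0 0; 0 0 0 0 0 0; 0 0 0 0 0 0",
)

```text
t: 31.55
eef_pos: [446.7, 416.6, 64.4]
tcp_rot: [[0.99, -0.139, 0.001], [-0.139, -0.99, 0.002], [0.001, -0.002, -1.0]]
force: [-5.1, -2.1, 19.3]
width: 40.0
gripper_force: 9.6
```

drive_tool(
  targets="0 0 -0.5 0 0 0; 0 0 -2 0 0 0; 0 0 -4 0 0 0; 0 0 -4 0 0 0; 0 0 -4 0 0 0; -2.5 4 0 0 0 0; -2.5 4 0 0 0 0; -2.5 4 0 0 0 0; -2.5 4 0 0 0 0; -2.5 4 0 0 0 0",
)

```text
t: 32.55
eef_pos: [293.7, 234.4, 205.2]
tcp_rot: [[0.99, -0.139, 0.0], [-0.139, -0.99, 0.0], [0.0, -0.0, -1.0]]
force: [0.5, 0.7, 0.9]
width: 40.3
gripper_force: 0.0
```

drive_tool(
  targets="0 4 0 0 0 0; 0 4 0 0 0 0; 0 4 0 0 0 0; 0 4 0 0 0 0; 0 4 0 0 0 0; 0 4 0 0 0 0; 0 0 0 0 0 0; 0 0 0 0 0 0",
)

```text
t: 33.35
eef_pos: [261.6, -2.5, 205.3]
tcp_rot: [[0.99, -0.144, 0.001], [-0.144, -0.99, 0.001], [0.0, -0.001, -1.0]]
force: [0.3, -1.0, 0.4]
width: 39.9
gripper_force: 0.0
```

```bash
python3 lid.py
python3 - <<'E'
from h import *
from plan import *
np.set_printoptions(precision=4,suppress=True)
f=env.grab_frame("side");g=env.grab_frame("top")
for F in(f,g):
    W=cloud(F).reshape(-1,3);W=W[np.isfinite(W[:,0])];Q=np.c_[W,np.ones(len(W))]@np.linalg.inv(BX).T
    k=(abs(Q[:,0])<50)&(abs(Q[:,1])<60)&(Q[:,2]>50)&(Q[:,2]<90)
    A=np.c_[Q[k,:2],np.ones(k.sum())];print("lid top plane",k.sum(),np.linalg.lstsq(A,Q[k,2],rcond=None)[0])
for c in("side","top"):
    for n in["spice_b","spice_c","pill_bottle","dark_mug","cream_pot","scoop"]: print(c,n,[(round(d["score"],2),np.round(d["pixel"])) for d in env.tip_of(c,n)[:1]])
b=np.hstack([f["image"][180:400,250:470],g["image"][160:380,160:520]])
cv2.imwrite("pics/g8.png",cv2.resize(b[:,:,::-1],None,fx=1.37,fy=1.37))
E
```

```text
tcp in box [ -95.8 -454.5  205.3] [ 0.3 -1.   0.4] 33.35
top 7162 lowest box pts [-42.5 -73.   25.9 -72.5]
40 457 [-72.5  25.8  69.1]
55 6604 [-58.8  -1.6  57.5]
70 51 [-40.6  -8.8  44.1]
side 5195 lowest box pts [-45.3  67.9 -45.3  67.9]
40 155 [-73.  -65.1  24.2]
55 5031 [-59.7  -4.6  55.3]
lid top plane 3581 [ 0.0012 -0.0028 67.2155]
lid top plane 4685 [-0.0011  0.0017 66.1949]
side spice_b [(0.61, array([262., 272.]))]
side spice_c [(0.61, array([262., 272.]))]
side pill_bottle [(0.56, array([234., 254.]))]
side dark_mug [(0.74, array([219., 298.]))]
side cream_pot [(0.9, array([423., 247.]))]
side scoop [(0.84, array([350., 260.]))]
top spice_b [(0.9, array([310., 186.]))]
top spice_c [(0.9, array([310., 186.]))]
top pill_bottle [(0.75, array([340., 151.]))]
top dark_mug [(0.63, array([264., 156.]))]
top cream_pot [(0.8, array([374., 371.]))]
top scoop [(0.69, array([338., 280.]))]
```

View pics/g8.png

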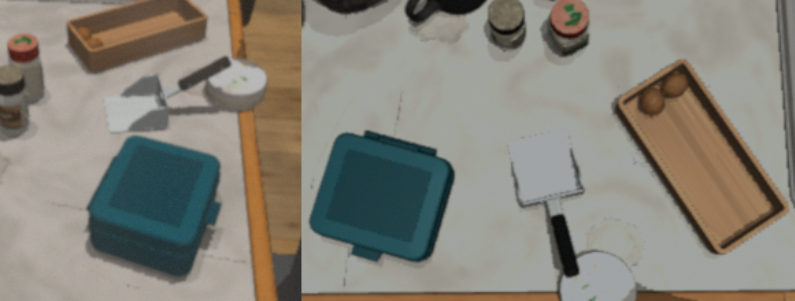

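The lid is shut and flat (blue box at (380,195) in the right panel). The scoop lies flat at (545,170), two nuts remain in the tray at (652,100) and (677,83), and the bystanders are where they were.

```bash
python3 -c "
from rig import env
print(env.hand_in())"
```

```text
the job is handed in; nothing more can be done
None
```

Job handed in, verdict not shown: by the last pictures four walnuts are in the snack box with its lid shut, two are still in the tray, and the scoop lies flat on the worktop with the other things undisturbed.

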